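# Put the ring boxes away in the latching tray

## Task

Closing time: the ring boxes left out on the counter belong in the tray of the low grey lock bay. Push the tray's front in until the latch lets go and it springs out, draw the tray right out of the bay onto the counter, stand every ring box upright in its padded compartment, then slide the loaded tray back in and push it home until it latches. Leave the dish, loupe and tweezers where they are.

Things in the scene. Friction and masses are not known exactly. Their poses are not given: they have to be found in the camera images.
- bay: Fixed low grey metal lock bay, a roofed box open only at the front: 230 wide, 210 deep, 72 mm high. Origin: on the counter at the middle of the mouth (roof's front edge); x points into the bay, y along the mouth, z up. Slot 214 mm wide and 66 mm high, no floor: the tray slides on the counter. Two flared steel guides, 34 mm high, stand out 22 mm in front of the mouth.
- tray: Loose black tray with a thick aluminium front panel; 134 (x) by 208 (y) mm, 0.24-0.39 kg, on slippery runners. Origin: centre of underside, x toward its rear. Panel: x -67..-45 mm, full width, 54 high. Behind it an empty finger well x -45..-17, a divider x -17..-13, the grey padded compartment x -13..61, y -98..98, floor at z = 5 mm. Other walls and divider reach z = 15 mm. Latched, its origin is at x = 43 mm in the bay frame.
- ejector (a joint): Spring latch at the back of the bay, m; it pushes the tray's rear. 0 latched (panel stands 24 mm out of the mouth), -0.0165 pushed in to its stop, 0.042 sprung out. From 0, push in 14 to 16 mm and let go: within 1 to 2 s it springs out to 0.042, taking the tray. To latch, push the tray in from 0.042 past 0 to about -0.015 and let go: it settles at 0. Takes 3.5 N (out) to 15 N (at the stop); push slowly.
- box_0: A small closed dark red ring box with its lid shut (do not open it): 52 mm cube-like body, 45 mm tall, 55 mm front to back with the little catch knob. It may be absent (None). Origin: centre of its underside; z up, the knob is on the -x face, so the plain sides, 52 mm apart, are the +y and -y faces. 0.06 to 0.11 kg. Starts on the green mat, whose top is 4.5 mm above the counter.
- box_1: A small closed dark blue ring box with its lid shut (do not open it): 52 mm cube-like body, 45 mm tall, 55 mm front to back with the little catch knob. It may be absent (None). Origin: centre of its underside; z up, the knob is on the -x face, so the plain sides, 52 mm apart, are the +y and -y faces. 0.06 to 0.11 kg. Starts on the bare counter at the left.
- box_2: A small closed brown ring box with its lid shut (do not open it): 52 mm cube-like body, 45 mm tall, 55 mm front to back with the little catch knob. It may be absent (None). Origin: centre of its underside; z up, the knob is on the -x face, so the plain sides, 52 mm apart, are the +y and -y faces. 0.06 to 0.11 kg. Starts on the bare counter at the left.
- dish: Bystander: loose shallow white dish, 82 mm across, 22 mm high. Origin: centre of underside. Do not move it.
- loupe: Bystander: small folded loupe, 35 x 29 x 14 mm, on the mat. Origin: centre of underside. Do not move it.
- tweezers: Bystander: steel tweezers, 138 mm long, 10 mm high, lying on the front of the mat. Origin: centre of underside; long axis is y. Do not move them.
Mind the look-alikes: they are no part of the job. Of the things that look like the box_0, take the one that is farthest to the robot's left at the start.

How it is judged:
By the outcome, as a careful person would: the job done as asked, in the order asked, and still so for the second after the job is handed in, with the robot touching nothing.
Of box_0, box_1, box_2 only 2 to 3 are there at a start; the rules pass over those that are not, and their reading is None.
At some moment in a run one of box_0, box_1, box_2 may be knocked a few centimetres aside while the robot is not near it.
It also fails if it takes over 210 s, if anything falls off the work surface, if the arm or the gripper's body presses on something with over 40 N, if the wrist force passes 120 N, or if a joint passes its speed limit or range.

## Robot

A 7-joint arm with a two-finger parallel gripper is mounted at the origin on a cart in front of the work surface, level with it; the furniture and walls round the work are solid. World frame = base frame: x ahead of the robot, y to its left, z up, the work surface at z = 0. Lengths are in m, angles in rad, forces in N, time in s.
With the tool pointing down it reaches from about 0.35 to 0.9 m from the base axis. Payload 7.2 kg.
Tool frame: the origin (TCP) lies between the finger pads; the fingertips stand 8 mm ahead of it and the grasp point (between the pads) lies 11 mm behind it; z points along the fingers, y is the line along which they close (so a half turn about z gives the same grasp; the last joint's range is limited). The gripper opens to 88 mm and grips with 3 to 60 N. Pads are 20 mm wide; open, the fingers measure 115 mm over their backs; the gripper's body (75 mm by 178 mm) begins 61 mm behind the grasp point.
Start: joints at [-1.358, 0.411, -0.013, 1.596, 0.006, 1.134, -0.082], TCP at [0.173, 0.601, 0.231] pointing down, gripper open.
Joint ranges: [-2.95, 2.95], [-0.29, 1.99], [-1.47, 1.44], [0.14, 2.54], [-1.03, 4.17], [0.13, 1.85], [-2.86, 2.86]. Speed limits (rad/s): [2.39, 2.39, 3.01, 3.01, 3.14, 3.14, 3.14].

## Interface

Orientations are given as [roll, pitch, yaw] about the fixed x, y, z axes, in that order (R = Rz(yaw) Ry(pitch) Rx(roll)).
In Python, from workcell import * gives the robot as it stands.
- The arm moves only by the shell command python3 -m creep 'ROWS' [FORCE]. ROWS is JSON, a list of rows, each an object of numbers: "jaw": the closure, from -1 (fully open) to 1 (shut); "x", "y", "z": the shift along the tool's x, y, z in cm; "turn": the turn about the tool's z in rad. In form: [{"jaw": .., "x": .., "y": .., "z": .., "turn": ..}, ...]. A call has 1 to 12 rows; each row is the pose to reach, as a shift and turn from the pose commanded when the call began, along the tool's axes at that moment; what a row does not reach only later rows make up. A row lasts 1/12 s, in which the tool goes at most 41.7 mm and 7.16 degrees, less where a joint would pass 70% of its speed; a pose out of reach is approached as far as the arm can. A call with a gripper value outside its range is refused whole. The fingers move at their own pace and stop on an object; FORCE is the grip in N (left out, the last holds). Time passes only in rows, so rows that repeat a pose let the fingers close. It gives the time, the measured TCP pose, the force, the opening and the grip force at its end, in the units of the state.
- observe(): the state, without advancing time (a new reading comes with each control period).
- capture(name): name is "scene" or "side" or "wrist"; returns (picture, depth): 420x560x3 uint8, red, green, blue; 420x560 float32, m along the optical axis (not along the pixel's ray), 0 where there is no reading.
- camera_info(name): a dict with "fov_y" (degrees; the focal length in pixels is half the picture's height over the tangent of half this angle, whatever the lens; pixels are square), "cx", "cy" (the principal point, pixels), "T" (4x4, takes a point from camera to world coordinates). Camera axes: x right, y up, looking along -z (the intrinsics and any distortion apply to the point x, -y, -z); pixel columns grow to the right and rows downward; lengths in m; the calibration is good to about 2 mm. A picture is of the moment at which its call begins: read the wrist's pose just before it. camera_info takes no time and is no camera call; for the wrist camera it gives the pose at the moment of the call.
- finish_job(): hands the job in; it is judged then, once.
Trained networks look in the newest picture that a camera, given by its name, has taken for a name from the list of things; names that differ only in an ending like _2 or _b are one class to them, and where a whole thing is asked for, a point or a joint stands for the part that bears it (a point fixed in the world has none). Each returns a list of dicts, best first, with "confidence" (0 to 1); they miss things now and then, are a little off and sometimes report something else, mostly with a low value. They report only what shows in the picture. A call takes as long as a camera call. They do not tell look-alikes from the thing itself.
- look_for(camera, thing): "rect" ([left, top, right, bottom] in pixels, round what is visible of it).
- outline_of(camera, thing): "mask" (420x560 bool, what is visible of it) and "rect" ([left, top, right, bottom] in pixels, round what is visible of it).
The state is a dict: "clock": time; "joint_positions": joint angles; "dq": joint speeds; "joint_efforts": joint torques, N m; "position": TCP position; "eef_rot": TCP orientation; "wrist_force": force on the tool from outside, world axes, zero at the start; "torque": the same for the moment, N m; "width": opening from 0.0 (shut) to 1.0 (fully open); "finger_force": force on a finger pad.
Only numpy, scipy, OpenCV 4.12 (cv2) and the standard library are available. Lean on these libraries where they do the work, as an engineer would, in place of code of your own. Each camera call takes 0.05 s, during which the arm holds its last target. There are 200 camera calls.

## Working session

There is one attempt and no reset: what is moved stays moved. The work goes in short steps, Python scripts to look and compute and a shell command to move; the robot and the scene stay as the last step left them, time stands still between calls to the robot, and variables do not carry over. Pictures are saved under pics/ and viewed, at most 14 in all, crops included, and the job is handed in when it is done.

```bash
ls; mkdir -p pics
cat > h.py <<'E'
from workcell import *
import numpy as np, cv2
def snap(n,f):
    p,d=capture(n); ci=camera_info(n); cv2.imwrite('pics/'+f,p[:,:,::-1]); return p,d,ci
def world(ci,d,u,v,dist=None):
    f=210/np.tan(np.radians(ci['fov_y']/2)); z=d
    X=np.array([(u-ci['cx'])/f*z,-(v-ci['cy'])/f*z,-z,np.ones_like(z)])
    return np.tensordot(np.array(ci['T']),X,1)[:3]
E
python3 - <<'E'
from h import *
s=observe();print({k:np.round(v,3).tolist() for k,v in s.items()})
for n in('scene','side','wrist'):
    p,d,ci=snap(n,n+'0.png');print(n,{k:(np.round(v,3).tolist() if not isinstance(v,str) else v) for k,v in ci.items()})
    np.save(n+'0.npy',d)
    for t in('bay','tray','box_0','box_1','box_2','dish','loupe','tweezers'):
        print(t,[(np.round(r['rect']).astype(int).tolist(),round(r['confidence'],2)) for r in look_for(n,t)][:4])
E
python3 -c "
import cv2,numpy as np
a=cv2.imread('pics/scene0.png');b=cv2.imread('pics/side0.png')
"
```

```text
pics
{'clock': 0.0, 'joint_positions': [-1.358, 0.412, -0.013, 1.597, 0.006, 1.134, -0.082], 'dq': [0.0, -0.001, 0.001, -0.0, -0.001, -0.0, -0.0], 'joint_efforts': [-0.0, -58.797, 0.642, -29.106, -0.054, 0.019, 0.0], 'position': [0.173, 0.6, 0.23], 'eef_rot': [-3.14, 0.0, 2.861], 'wrist_force': [-0.306, -0.433, -0.265], 'torque': [-0.021, -0.029, -0.008], 'finger_force': 0.0, 'width': 1.003}
scene {'fov_y': 53.003, 'cx': 276.032, 'cy': 210.512, 'T': [[0.457, 0.624, -0.635, -0.28], [-0.89, 0.322, -0.324, -0.378], [0.002, 0.712, 0.702, 0.896], [0.0, 0.0, 0.0, 1.0]]}
bay [([374, 183, 499, 278], 0.77)]
tray []
box_0 [([207, 154, 230, 172], 0.88), ([247, 207, 266, 228], 0.86), ([180, 176, 205, 196], 0.83), ([285, 263, 312, 293], 0.61)]
box_1 [([207, 154, 230, 172], 0.88), ([247, 207, 266, 228], 0.86), ([180, 176, 205, 196], 0.83), ([285, 263, 312, 293], 0.61)]
box_2 [([207, 154, 230, 172], 0.88), ([247, 207, 266, 228], 0.86), ([180, 176, 205, 196], 0.83), ([285, 263, 312, 293], 0.61)]
dish [([160, 166, 183, 183], 0.74), ([246, 208, 267, 229], 0.73)]
loupe []
tweezers [([276, 236, 303, 258
[... 290 characters left out ...]
, ([273, 150, 291, 165], 0.73), ([260, 194, 284, 218], 0.72), ([237, 157, 256, 174], 0.72)]
box_1 [([256, 249, 280, 274], 0.97), ([273, 150, 291, 165], 0.73), ([260, 194, 284, 218], 0.72), ([237, 157, 256, 174], 0.72)]
box_2 [([256, 249, 280, 274], 0.97), ([273, 150, 291, 165], 0.73), ([260, 194, 284, 218], 0.72), ([237, 157, 256, 174], 0.72)]
dish [([231, 146, 250, 160], 0.7)]
loupe [([289, 182, 300, 189], 0.4)]
tweezers [([286, 247, 293, 252], 0.64)]
wrist {'fov_y': 66.886, 'cx': 280.143, 'cy': 206.151, 'T': [[0.277, -0.924, -0.263, 0.101], [0.961, 0.266, 0.076, 0.62], [0.0, -0.273, 0.962, 0.385], [0.0, 0.0, 0.0, 1.0]]}
bay []
tray []
box_0 []
box_1 []
box_2 []
dish []
loupe []
tweezers []
```

View pics/scene0.png

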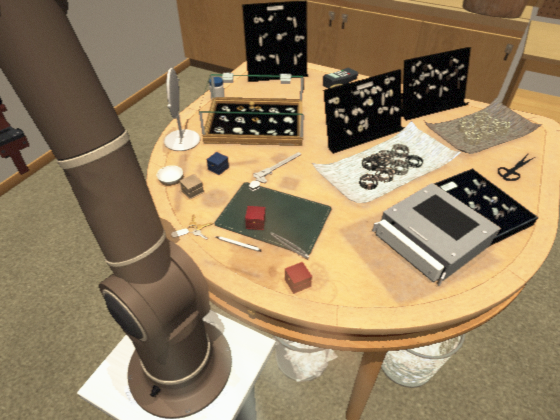

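View pics/side0.png

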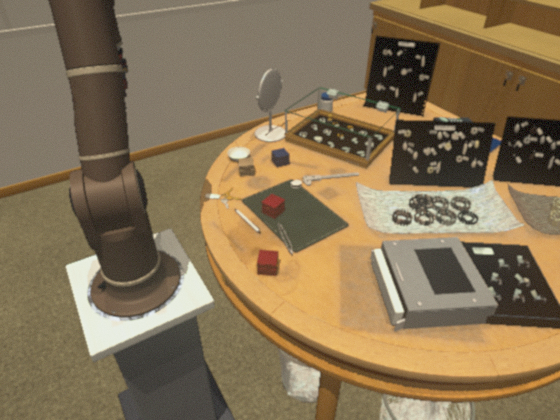

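The scene view shows the bay at about (440,230) with its aluminium panel facing the robot. The blue box is at (217,162), brown at (192,186), red on the mat at (255,217), and the red look-alike off the mat at (298,277). The side view agrees.

```bash
cat >> h.py <<'E'
def cloud(ci,d):
    v,u=np.mgrid[0:420,0:560]; return np.moveaxis(world(ci,d,u,v),0,-1)
def boxes(n,d,ci,thing='box_0',zmin=.012):
    W=cloud(ci,d); p=cv2.imread(f'pics/{n}') if isinstance(n,str) and n.endswith('png') else None
    return W
def rectfit(P):
    r=cv2.minAreaRect((P[:,:2]*1000).astype(np.float32)); return np.round(r[0],1),np.round(r[1],1),round(r[2],1)
E
python3 - <<'E'
from h import *
for n in('scene','side'):
    p,d,ci=snap(n,n+'1.png');W=cloud(ci,d)
    for t in('box_0','dish','loupe','tweezers','bay','tray'):
        for r in outline_of(n,t)[:5]:
            m=cv2.erode(r['mask'].astype(np.uint8),np.ones((2,2)))>0; m&=d>0
            if m.sum()<5: continue
            P=W[m]; zt=np.percentile(P[:,2],95); T=P[P[:,2]>zt-.008]
            print(n,t,round(r['confidence'],2),'rgb',p[m].mean(0).round(),'med',np.median(P,0).round(3),'ztop',zt.round(3),'topfit',rectfit(T))
E
```

```text
scene box_0 0.89 rgb [167.  93.  70.] med [ 0.309 -0.141  0.044] ztop 0.048 topfit (array([ 316.9, -137. ]), array([48.5, 50.2]), 52.7)
scene box_0 0.88 rgb [131.  58.  51.] med [0.437 0.054 0.048] ztop 0.052 topfit (array([450. ,  58.7]), array([50.7, 48. ]), 21.8)
scene box_0 0.6 rgb [155. 127.  94.] med [0.474 0.295 0.038] ztop 0.048 topfit (array([482. , 308.4]), array([54.6, 49.6]), 67.7)
scene box_0 0.56 rgb [53. 57. 70.] med [0.606 0.289 0.037] ztop 0.048 topfit (array([617.8, 298.5]), array([51.6, 48. ]), 78.4)
scene dish 0.62 rgb [239. 236. 224.] med [0.513 0.414 0.01 ] ztop 0.022 topfit (array([506.8, 405.8]), array([80.2, 69.7]), 59.7)
scene tweezers 0.55 rgb [137. 124. 105.] med [ 0.417 -0.079  0.009] ztop 0.015 topfit (array([415.8, -74.2]), array([105.4,  16.5]), 71.8)
scene bay 0.96 rgb [140. 134. 121.] med [ 0.624 -0.43   0.072] ztop 0.075 topfit (array([ 639.4, -414. ]), array([228.1, 210.4]), 63.4)
scene tray 0.65 rgb [205. 198. 182.] med [0.587 0.138 0.016] ztop 0.021 topfit (array([588.3, 140.4]), array([21.8, 28.3]), 51.9)
scene tray 0.6 rgb [158. 153. 142.] med 
[... 318 characters left out ...]
95.4]), array([51.9, 50.8]), 84.1)
side box_0 0.77 rgb [144. 117.  82.] med [0.478 0.291 0.039] ztop 0.048 topfit (array([483.2, 306.2]), array([56. , 49.1]), 63.1)
side box_0 0.76 rgb [131.  65.  49.] med [ 0.312 -0.149  0.043] ztop 0.048 topfit (array([ 317.7, -138.9]), array([48.3, 48.8]), 52.8)
side dish 0.59 rgb [221. 218. 193.] med [0.511 0.421 0.011] ztop 0.022 topfit (array([504.5, 395.7]), array([ 76.2, 102.5]), 3.6)
side bay 0.72 rgb [126. 119. 106.] med [ 0.621 -0.454  0.072] ztop 0.075 topfit (array([ 639.6, -414.9]), array([233. , 211.4]), 63.4)
side tray 0.86 rgb [168. 164. 147.] med [ 0.527 -0.383  0.048] ztop 0.056 topfit (array([ 534.8, -363.4]), array([207.4,  26.4]), 63.3)
```

```bash
cat >> h.py <<'E'
M=np.array([.5456,-.3675]); ex=np.array([.894,-.448]); ey=np.array([.448,.894])
def bay(x,y): return M+x/1000*ex+y/1000*ey
def go(x,y,z,yawdeg,p0=None,y0=None):
    s=observe(); p=np.array(s['position']) if p0 is None else np.array(p0); w=s['eef_rot'][2] if y0 is None else y0
    D=np.array([x,y,z])-p; c,sn=np.cos(w),np.sin(w)
    dy=(np.degrees(w)-yawdeg+180)%360-180
    print('rel: x %.2f y %.2f z %.2f turn %.3f'%((D[0]*c+D[1]*sn)*100,(D[0]*sn-D[1]*c)*100,-D[2]*100,np.radians(dy)),'dist mm',np.linalg.norm(D)*1000)
def st():
    s=observe(); print(round(s['clock'],2),np.round(s['position'],4),np.degrees(s['eef_rot']).round(1),'F',np.round(s['wrist_force'],1),'w',round(s['width'],3),'ff',round(s['finger_force'],1))
E
python3 - <<'E'
from h import *
go(.47,.1,.23,110); go(*bay(-65,0),.23,63.4)
ci=camera_info('scene');d=np.load('scene0.npy');W=cloud(ci,d)
# table edge: check z at points in front of bay
for x in(-60,-120,-160,-180,-200):
    for y in(-110,0,110):
        q=bay(x,y); m=np.hypot(W[...,0]-q[0],W[...,1]-q[1])<.008
        print(x,y,q.round(3),m.sum(),np.median(W[m][:,2]).round(3) if m.any() else None)
E
```

```text
rel: x -42.39 y -39.87 z 0.07 turn 0.941 dist mm 581.8975746311216
rel: x -56.22 y -81.50 z 0.07 turn 1.754 dist mm 990.1097538083238
-60 -110 [ 0.443 -0.439] 41 -0.001
-60 0 [ 0.492 -0.341] 19 0.001
-60 110 [ 0.541 -0.242] 26 -0.001
-120 -110 [ 0.389 -0.412] 27 -0.0
-120 0 [ 0.438 -0.314] 36 -0.001
-120 110 [ 0.488 -0.215] 53 -0.612
-160 -110 [ 0.353 -0.394] 111 -0.282
-160 0 [ 0.403 -0.296] 38 -0.001
-160 110 [ 0.452 -0.197] 74 -0.58
-180 -110 [ 0.335 -0.385] 62 -0.047
-180 0 [ 0.385 -0.287] 38 -0.001
-180 110 [ 0.434 -0.189] 66 -0.55
-200 -110 [ 0.318 -0.376] 56 -0.001
-200 0 [ 0.367 -0.278] 41 -0.001
-200 110 [ 0.416 -0.18 ] 57 -0.48
```

```bash
python3 - <<'E'
from h import *
for n in('scene','side'):
  ci=camera_info(n);d=np.load(n+'0.npy');W=cloud(ci,d)
  for x in(-120,-140,-160,-180,-200,-230):
    o=[]
    for y in(-110,-60,0,110):
        q=bay(x,y); m=(np.hypot(W[...,0]-q[0],W[...,1]-q[1])<.008)&(abs(W[...,2])<.01)
        o.append(int(m.sum()))
    print(n,x,o)
E
python3 -m creep '[{"x":-42,"y":-40,"turn":0.94},{"x":-42,"y":-40,"turn":0.94},{"x":-42,"y":-40,"turn":0.94},{"x":-42,"y":-40,"turn":0.94},{"x":-42,"y":-40,"turn":0.94},{"x":-42,"y":-40,"turn":0.94},{"x":-42,"y":-40,"turn":0.94},{"x":-42,"y":-40,"turn":0.94},{"x":-42,"y":-40,"turn":0.94},{"x":-42,"y":-40,"turn":0.94},{"x":-42,"y":-40,"turn":0.94},{"x":-42,"y":-40,"turn":0.94}]'
python3 -c "
from h import *
st();go(*bay(-65,0),.23,63.4)"
```

```text
scene -120 [26, 24, 24, 19]
scene -140 [30, 27, 23, 20]
scene -160 [29, 27, 25, 22]
scene -180 [31, 29, 25, 19]
scene -200 [31, 30, 27, 24]
scene -230 [36, 26, 26, 21]
side -120 [32, 29, 24, 20]
side -140 [30, 28, 26, 18]
side -160 [31, 28, 22, 18]
side -180 [32, 27, 26, 19]
side -200 [31, 29, 25, 19]
side -230 [38, 30, 26, 20]
2.05 [0.1732 0.6005 0.2307] [180.   -0.  163.9] F [-0.3  0.6 -0.5] w 1.001 ff 0.0
rel: x -56.22 y -81.50 z 0.07 turn 1.754 dist mm 990.1097538083238invalid input at $[0]: expected keys jaw, x, y, z, turn
```

```bash
python3 -m creep '[{"jaw":1,"x":-42,"y":-40,"z":0,"turn":0.94},{"jaw":1,"x":-42,"y":-40,"z":0,"turn":0.94},{"jaw":1,"x":-42,"y":-40,"z":0,"turn":0.94},{"jaw":1,"x":-42,"y":-40,"z":0,"turn":0.94},{"jaw":1,"x":-42,"y":-40,"z":0,"turn":0.94},{"jaw":1,"x":-42,"y":-40,"z":0,"turn":0.94},{"jaw":1,"x":-42,"y":-40,"z":0,"turn":0.94},{"jaw":1,"x":-42,"y":-40,"z":0,"turn":0.94},{"jaw":1,"x":-42,"y":-40,"z":0,"turn":0.94},{"jaw":1,"x":-42,"y":-40,"z":0,"turn":0.94},{"jaw":1,"x":-42,"y":-40,"z":0,"turn":0.94},{"jaw":1,"x":-42,"y":-40,"z":0,"turn":0.94}]' 20
python3 -c "
from h import *
st();go(*bay(-65,0),.20,63.4)"
```

```text
clock: 3.05
position: [0.4262, 0.167, 0.2311]
eef_rot: [3.141, -0.001, 1.921]
wrist_force: [1.1, 0.5, 0.5]
width: 0.131
finger_force: 0.0
3.05 [0.4262 0.167  0.2311] [179.9  -0.  110.1] F [1.1 0.5 0.5] w 0.131 ff 0.0
rel: x -49.58 y -11.59 z 3.11 turn 0.815 dist mm 510.07565696072743
```

```bash
python3 -m creep '[{"jaw":1,"x":-49.5,"y":-11.6,"z":3,"turn":0.815},{"jaw":1,"x":-49.5,"y":-11.6,"z":3,"turn":0.815},{"jaw":1,"x":-49.5,"y":-11.6,"z":3,"turn":0.815},{"jaw":1,"x":-49.5,"y":-11.6,"z":3,"turn":0.815},{"jaw":1,"x":-49.5,"y":-11.6,"z":3,"turn":0.815},{"jaw":1,"x":-49.5,"y":-11.6,"z":3,"turn":0.815},{"jaw":1,"x":-49.5,"y":-11.6,"z":3,"turn":0.815},{"jaw":1,"x":-49.5,"y":-11.6,"z":3,"turn":0.815},{"jaw":1,"x":-49.5,"y":-11.6,"z":3,"turn":0.815},{"jaw":1,"x":-49.5,"y":-11.6,"z":3,"turn":0.815},{"jaw":1,"x":-49.5,"y":-11.6,"z":3,"turn":0.815},{"jaw":1,"x":-49.5,"y":-11.6,"z":3,"turn":0.815}]'
python3 - <<'E'
from h import *
p,d,ci=snap('wrist','w1.png');np.save('w1.npy',d)
st();go(*bay(-65,0),.03,63.4)
W=cloud(ci,d);m=(d>0)&(W[...,2]>.066)&(W[...,2]<.08);print('roof',rectfit(W[m]),np.median(W[m][:,2]))
m=(d>0)&(W[...,2]>.047)&(W[...,2]<.06);print('panel',rectfit(W[m]),np.median(W[m][:,2]),m.sum())
E
```

```text
clock: 4.05
position: [0.4854, -0.3285, 0.201]
eef_rot: [3.141, -0.0, 1.107]
wrist_force: [-0.2, -0.1, 0.6]
width: 0.007
finger_force: 0.0
4.1 [ 0.4835 -0.3377  0.2011] [179.8   0.3  63. ] F [ 0.3 -4.9  2.2] w 0.005 ff 0.0
rel: x 0.12 y 0.38 z 17.11 turn -0.008 dist mm 171.153822374214
roof (array([ 635.8, -421.5]), array([224.3, 202.7]), 63.0) 0.07382352021696706
panel (array([ 408.1, -291.9]), array([200.1, 327.4]), 62.7) 0.054625235509710546 4369
```

View pics/w1.png

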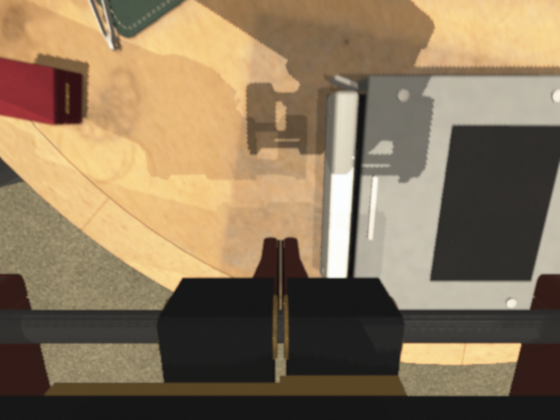

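Wrist view: panel at columns 330–355, bay roof to the right, and the gripper closed in front of the panel. The red look-alike is at left. The counter edge curves through the lower left, so I'll check where it lies.

Run:
```python
from h import *
ci=camera_info('wrist');d=np.load('w1.npy');W=cloud(ci,d)
for u,v in((60,230),(110,200),(150,250),(200,250),(60,170),(340,120),(340,220),(500,250)):
    q=W[v,u]; r=q[:2]-M; print(u,v,q.round(3),'bay',(r@ex).round(3),(r@ey).round(3))
m=(d>0)&(abs(W[...,2])<.01); B=np.stack([(W[...,:2]-M)@ex,(W[...,:2]-M)@ey],-1)[m]
for y in(-.1,-.05,0,.05,.1,.15):
    k=abs(B[:,1]-y)<.005; print(y,B[k,0].min().round(3) if k.any() else None)
m=(d>0)&(W[...,2]>.045)&(W[...,2]<.062);Q=np.stack([(W[...,:2]-M)@ex,(W[...,:2]-M)@ey],-1)
m&=(Q[...,0]>-.05)&(Q[...,0]<.01)&(Q[...,1]>.01);print('panel bay', Q[m].min(0),Q[m].max(0),rectfit(W[m]))
m=(d>0)&(W[...,2]>.068);m&=Q[...,0]<.3
for y in(.03,.06,.09): k=m&(abs(Q[...,1]-y)<.005)&(Q[...,0]>-.05); print('roof front',y,np.percentile(Q[k][:,0],1).round(4))
for n in('scene','side'):
  ci=camera_info(n);d=np.load(n+'0.npy');W=cloud(ci,d);m=(d>0)&(abs(W[...,2])<.01);B=np.stack([(W[...,:2]-M)@ex,(W[...,:2]-M)@ey],-1)[m]
  print(n,[(y,B[abs(B[:,1]-y)<.005,0].min().round(3)) for y in(-.15,-.1,-.05,0,.05,.1,.15)])
```

```text
60 230 [-0.43  -0.27  -0.797] bay -0.915 -0.35
110 200 [ 0.299 -0.267 -0.   ] bay -0.265 -0.021
150 250 [ 0.306 -0.341  0.001] bay -0.226 -0.083
200 250 [ 0.359 -0.368  0.   ] bay -0.166 -0.084
60 170 [ 0.27  -0.213  0.   ] bay -0.316 0.015
340 120 [ 0.564 -0.301  0.054] bay -0.013 0.068
340 220 [ 0.525 -0.389  0.056] bay -0.009 -0.028
500 250 [ 0.649 -0.479  0.075] bay 0.142 -0.054
-0.1 -0.263
-0.05 -0.317
0 -0.361
0.05 -0.376
0.1 -0.277
0.15 -0.351
panel bay [-0.02040336  0.01001375] [0.00791129 0.10421533] (array([ 563.6, -312.5]), array([95.8, 26.9]), 59.1)
roof front 0.03 -0.0497
roof front 0.06 0.0054
roof front 0.09 0.0055
scene [(-0.15, np.float64(-0.18)), (-0.1, np.float64(-0.253)), (-0.05, np.float64(-0.666)), (0, np.float64(-0.732)), (0.05, np.float64(-0.802)), (0.1, np.float64(-0.828)), (0.15, np.float64(-0.852))]
side [(-0.15, np.float64(-0.186)), (-0.1, np.float64(-0.729)), (-0.05, np.float64(-0.755)), (0, np.float64(-0.778)), (0.05, np.float64(-0.803)), (0.1, np.float64(-0.827)), (0.15, np.float64(-0.854))]
```

```bash
python3 -m creep '[{"jaw":1,"x":0,"y":0,"z":4,"turn":0},{"jaw":1,"x":0,"y":0,"z":8,"turn":0},{"jaw":1,"x":0,"y":0,"z":12,"turn":0},{"jaw":1,"x":0,"y":0,"z":15,"turn":0},{"jaw":1,"x":0,"y":0,"z":17,"turn":0},{"jaw":1,"x":0,"y":0,"z":17,"turn":0},{"jaw":1,"x":0,"y":0,"z":17,"turn":0},{"jaw":1,"x":0,"y":0,"z":17,"turn":0}]'
python3 - <<'E'
from h import *
p,d,ci=snap('wrist','w2.png')
W=cloud(ci,d);Q=np.stack([(W[...,:2]-M)@ex,(W[...,:2]-M)@ey],-1)
st();go(*bay(-42,0),.03,63.4)
m=(d>0)&(W[...,2]>.068)&(W[...,2]<.08)
for y in(.03,.06,.09): k=m&(abs(Q[...,1]-y)<.005)&(Q[...,0]>-.05); print('roof front',y,np.percentile(Q[k][:,0],1).round(4))
m=(d>0)&(W[...,2]>.045)&(W[...,2]<.06)
for y in(.03,.06,.09): k=m&(abs(Q[...,1]-y)<.005)&(Q[...,0]>-.04); print('panel front',y,np.percentile(Q[k][:,0],[1,99]).round(4))
E
```

```text
clock: 4.77
position: [0.4859, -0.3274, 0.0326]
eef_rot: [3.14, 0.0, 1.106]
wrist_force: [0.2, 0.9, 1.4]
width: 0.007
finger_force: 0.0
4.82 [ 0.4862 -0.3275  0.033 ] [179.8   0.   63.4] F [-0.3  0.2  0.3] w 0.005 ff 0.0
rel: x -0.92 y 2.90 z 0.30 turn -0.001 dist mm 30.582112925067978
roof front 0.03 0.0009
roof front 0.06 0.0007
roof front 0.09 0.0007
panel front 0.03 [-0.0234 -0.0027]
panel front 0.06 [-0.0234 -0.0025]
panel front 0.09 [-0.0234 -0.0025]
```

```bash
python3 -m creep '[{"jaw":1,"x":-0.9,"y":1.5,"z":0.3,"turn":0},{"jaw":1,"x":-0.9,"y":2.5,"z":0.3,"turn":0},{"jaw":1,"x":-0.9,"y":3,"z":0.3,"turn":0},{"jaw":1,"x":-0.9,"y":3.2,"z":0.3,"turn":0},{"jaw":1,"x":-0.9,"y":3.4,"z":0.3,"turn":0},{"jaw":1,"x":-0.9,"y":3.6,"z":0.3,"turn":0},{"jaw":1,"x":-0.9,"y":3.8,"z":0.3,"turn":0},{"jaw":1,"x":-0.9,"y":4,"z":0.3,"turn":0},{"jaw":1,"x":-0.9,"y":4,"z":0.3,"turn":0}]'
python3 - <<'E'
from h import *
st();go(*bay(-22,0),.03,63.4);s=observe();print(((np.array(s['position'][:2])-M)@ex).round(4),np.array(s['wrist_force'][:2])@ex)
E
```

```text
clock: 5.57
position: [0.5159, -0.352, 0.0282]
eef_rot: [-3.139, -0.001, 1.106]
wrist_force: [-4.2, 3.2, 3.8]
width: 0.004
finger_force: 2.6
5.57 [ 0.5159 -0.352   0.0282] [-179.9   -0.    63.4] F [-4.2  3.2  3.8] w 0.004 ff 2.6
rel: x -0.06 y 1.15 z -0.18 turn -0.001 dist mm 11.648682620397583
-0.0335 -5.155851101389742
```

```bash
python3 -m creep '[{"jaw":1,"x":0,"y":0.15,"z":0,"turn":0},{"jaw":1,"x":0,"y":0.3,"z":0,"turn":0},{"jaw":1,"x":0,"y":0.45,"z":0,"turn":0},{"jaw":1,"x":0,"y":0.6,"z":0,"turn":0},{"jaw":1,"x":0,"y":0.75,"z":0,"turn":0},{"jaw":1,"x":0,"y":0.9,"z":0,"turn":0},{"jaw":1,"x":0,"y":1.0,"z":0,"turn":0},{"jaw":1,"x":0,"y":1.1,"z":0,"turn":0},{"jaw":1,"x":0,"y":1.1,"z":0,"turn":0},{"jaw":1,"x":0,"y":1.1,"z":0,"turn":0}]'
cat >> h.py <<'E'
def B():
    s=observe();q=np.array(s['position'][:2])-M;f=np.array(s['wrist_force']);print('bay x %.4f y %.4f  Fx %.1f Fy %.1f Fz %.1f'%(q@ex,q@ey,f[:2]@ex,f[:2]@ey,f[2]))
def front(f):
    p,d,ci=snap('wrist',f);W=cloud(ci,d);Q=np.stack([(W[...,:2]-M)@ex,(W[...,:2]-M)@ey],-1);B()
    m=(d>0)&(W[...,2]>.045)&(W[...,2]<.06)
    for y in(.03,.06,.09): k=m&(abs(Q[...,1]-y)<.005)&(Q[...,0]>-.1)&(Q[...,0]<.03); print('panel',y,np.percentile(Q[k][:,0],[1,99]).round(4))
E
python3 -c "
from h import *
front('w3.png')"
```

```text
clock: 6.4
position: [0.5237, -0.3558, 0.0281]
eef_rot: [-3.135, -0.002, 1.105]
wrist_force: [-11.1, 7.3, 12.2]
width: 0.006
finger_force: 7.2
bay x -0.0248 y 0.0006  Fx -12.4 Fy 1.8 Fz 11.9
panel 0.03 [-0.0146  0.0037]
panel 0.06 [-0.0146  0.0037]
panel 0.09 [-0.0146  0.0037]
```

```bash
python3 -m creep '[{"jaw":1,"x":0,"y":0.15,"z":0,"turn":0},{"jaw":1,"x":0,"y":0.3,"z":0,"turn":0},{"jaw":1,"x":0,"y":0.4,"z":0,"turn":0},{"jaw":1,"x":0,"y":0.5,"z":0,"turn":0},{"jaw":1,"x":0,"y":0.6,"z":0,"turn":0},{"jaw":1,"x":0,"y":0.7,"z":0,"turn":0},{"jaw":1,"x":0,"y":0.7,"z":0,"turn":0}]'
python3 -c "
from h import *
front('w3.png')"
```

```text
clock: 7.03
position: [0.5292, -0.3586, 0.0281]
eef_rot: [-3.133, -0.002, 1.105]
wrist_force: [-13.9, 8.8, 13.9]
width: 0.007
finger_force: 9.2
bay x -0.0187 y 0.0006  Fx -16.0 Fy 1.4 Fz 13.8
panel 0.03 [-0.0085  0.003 ]
panel 0.06 [-0.0086  0.003 ]
panel 0.09 [-0.0086  0.0031]
```

```bash
python3 -m creep '[{"jaw":1,"x":0,"y":-2,"z":0,"turn":0},{"jaw":1,"x":0,"y":-5,"z":0,"turn":0},{"jaw":1,"x":0,"y":-8,"z":0,"turn":0},{"jaw":1,"x":0,"y":-8,"z":-4,"turn":0},{"jaw":1,"x":0,"y":-8,"z":-8,"turn":0},{"jaw":1,"x":0,"y":-8,"z":-8,"turn":0},{"jaw":1,"x":0,"y":-8,"z":-8,"turn":0},{"jaw":0,"x":0,"y":-8,"z":-8,"turn":0},{"jaw":0,"x":0,"y":-8,"z":-8,"turn":0},{"jaw":0,"x":0,"y":-8,"z":-8,"turn":0},{"jaw":0,"x":0,"y":-8,"z":-8,"turn":0},{"jaw":0,"x":0,"y":-8,"z":-8,"turn":0}]'
python3 -m creep '[{"jaw":0,"x":0,"y":0,"z":0,"turn":0},{"jaw":0,"x":0,"y":0,"z":0,"turn":0},{"jaw":0,"x":0,"y":0,"z":0,"turn":0},{"jaw":0,"x":0,"y":0,"z":0,"turn":0},{"jaw":0,"x":0,"y":0,"z":0,"turn":0},{"jaw":0,"x":0,"y":0,"z":0,"turn":0},{"jaw":0,"x":0,"y":0,"z":0,"turn":0},{"jaw":0,"x":0,"y":0,"z":0,"turn":0},{"jaw":0,"x":0,"y":0,"z":0,"turn":0},{"jaw":0,"x":0,"y":0,"z":0,"turn":0},{"jaw":0,"x":0,"y":0,"z":0,"turn":0},{"jaw":0,"x":0,"y":0,"z":0,"turn":0}]' 
python3 -c "
from h import *
front('w4.png');go(*bay(-55,0),.09,63.4)"
```

```text
clock: 8.08
position: [0.4611, -0.3248, 0.1074]
eef_rot: [-3.14, 0.0, 1.106]
wrist_force: [0.2, -0.5, -0.3]
width: 0.341
finger_force: 0.0
clock: 9.08
position: [0.4615, -0.3249, 0.1082]
eef_rot: [3.142, -0.0, 1.106]
wrist_force: [0.4, -0.2, -0.0]
width: 0.503
finger_force: 0.0
bay x -0.0943 y 0.0005  Fx -0.3 Fy -0.1 Fz -0.3
panel 0.03 [-0.0654 -0.0439]
panel 0.06 [-0.0654 -0.044 ]
panel 0.09 [-0.0654 -0.0438]
rel: x -0.04 y 3.93 z 1.82 turn -0.001 dist mm 43.28148895619587
```

```bash
python3 -m creep '[{"jaw":0,"x":0,"y":2,"z":0,"turn":0},{"jaw":0,"x":0,"y":3.95,"z":0,"turn":0},{"jaw":0,"x":0,"y":3.95,"z":0,"turn":0},{"jaw":0,"x":0,"y":3.95,"z":3,"turn":0},{"jaw":0,"x":0,"y":3.95,"z":5.5,"turn":0},{"jaw":0,"x":0,"y":3.95,"z":7.5,"turn":0},{"jaw":0,"x":0,"y":3.95,"z":7.5,"turn":0},{"jaw":1,"x":0,"y":3.95,"z":7.5,"turn":0},{"jaw":1,"x":0,"y":3.95,"z":7.5,"turn":0},{"jaw":1,"x":0,"y":3.95,"z":7.5,"turn":0},{"jaw":1,"x":0,"y":3.95,"z":7.5,"turn":0},{"jaw":1,"x":0,"y":3.95,"z":7.5,"turn":0}]' 25
python3 -c "
from h import *
B();st()"
```

```text
clock: 10.13
position: [0.4975, -0.3431, 0.0346]
eef_rot: [3.139, -0.0, 1.106]
wrist_force: [-0.6, 1.0, 5.9]
width: 0.247
finger_force: 25.0
bay x -0.0539 y 0.0003  Fx -1.0 Fy 0.6 Fz 5.9
10.13 [ 0.4975 -0.3431  0.0346] [179.9  -0.   63.4] F [-0.6  1.   5.9] w 0.247 ff 25.0
```

```bash
python3 -m creep '[{"jaw":1,"x":0,"y":-0.5,"z":0,"turn":0},{"jaw":1,"x":0,"y":-1.5,"z":0,"turn":0},{"jaw":1,"x":0,"y":-3,"z":0,"turn":0},{"jaw":1,"x":0,"y":-4.5,"z":0,"turn":0},{"jaw":1,"x":0,"y":-6,"z":0,"turn":0},{"jaw":1,"x":0,"y":-7.5,"z":0,"turn":0},{"jaw":1,"x":0,"y":-9,"z":0,"turn":0},{"jaw":1,"x":0,"y":-10,"z":0,"turn":0},{"jaw":1,"x":0,"y":-10.7,"z":0,"turn":0},{"jaw":1,"x":0,"y":-11,"z":0,"turn":0},{"jaw":1,"x":0,"y":-11,"z":0,"turn":0},{"jaw":1,"x":0,"y":-11,"z":0,"turn":0}]'
python3 -m creep '[{"jaw":0,"x":0,"y":0,"z":0,"turn":0},{"jaw":0,"x":0,"y":0,"z":0,"turn":0},{"jaw":0,"x":0,"y":0,"z":0,"turn":0},{"jaw":0,"x":0,"y":0,"z":-3,"turn":0},{"jaw":0,"x":0,"y":0,"z":-6,"turn":0},{"jaw":0,"x":0,"y":0,"z":-10,"turn":0},{"jaw":0,"x":0,"y":0,"z":-14,"turn":0},{"jaw":-1,"x":0,"y":0,"z":-18,"turn":0},{"jaw":-1,"x":0,"y":0,"z":-22,"turn":0},{"jaw":-1,"x":0,"y":0,"z":-22,"turn":0},{"jaw":-1,"x":0,"y":0,"z":-22,"turn":0}]'
python3 - <<'E'
from h import *
B();st()
p,d,ci=snap('wrist','w5.png');np.save('w5.npy',d);np.save('w5T.npy',ci['T'])
W=cloud(ci,d);Q=np.stack([(W[...,:2]-M)@ex,(W[...,:2]-M)@ey],-1)
m=(d>0)&(W[...,2]>.045)&(W[...,2]<.062)&(Q[...,0]>-.2)&(Q[...,0]<-.05);
print('panel z',np.median(W[m][:,2]),rectfit(np.c_[Q[m]]),Q[m].min(0),Q[m].max(0))
go(.5,.22,.25,150)
E
```

```text
clock: 11.13
position: [0.3992, -0.2939, 0.0347]
eef_rot: [3.139, -0.0, 1.106]
wrist_force: [-1.3, 0.5, 14.5]
width: 0.25
finger_force: 25.0
clock: 12.05
position: [0.3995, -0.2936, 0.255]
eef_rot: [3.137, -0.002, 1.107]
wrist_force: [0.4, 0.4, -0.3]
width: 0.765
finger_force: 0.0
bay x -0.1638 y 0.0006  Fx 0.1 Fy 0.6 Fz -0.3
12.05 [ 0.3995 -0.2936  0.255 ] [ 1.798e+02 -1.000e-01  6.340e+01] F [ 0.4  0.4 -0.3] w 0.765 ff 0.0
panel z 0.05291866755862967 (array([-165.4,    1.2]), array([ 22. , 206.1]), 0.0) [-0.17643138 -0.10182017] [-0.15438176  0.10428632]
rel: x 50.39 y -13.90 z 0.34 turn -1.511 dist mm 522.7797348124394
```

View pics/w5.png

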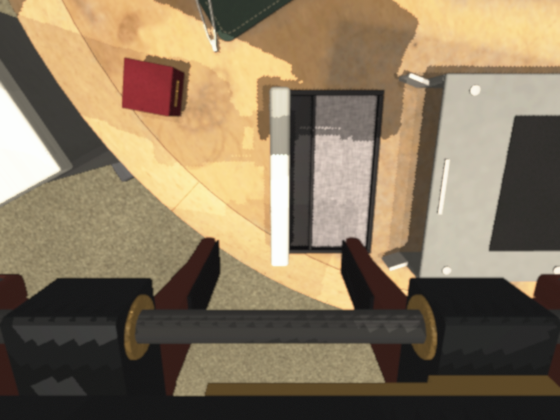

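Tray is out on the counter, square to the bay (panel at column 280, compartment at 310–375). Now I'll go above box_0.

```bash
python3 -c "
from h import *
go(.45,.058,.22,115)"
```

```text
rel: x 33.67 y -11.12 z 3.34 turn -0.901 dist mm 356.1545131498052
```

```bash
python3 -m creep '[{"jaw":-1,"x":33.7,"y":-11.1,"z":3.3,"turn":-0.9},{"jaw":-1,"x":33.7,"y":-11.1,"z":3.3,"turn":-0.9},{"jaw":-1,"x":33.7,"y":-11.1,"z":3.3,"turn":-0.9},{"jaw":-1,"x":33.7,"y":-11.1,"z":3.3,"turn":-0.9},{"jaw":-1,"x":33.7,"y":-11.1,"z":3.3,"turn":-0.9},{"jaw":-1,"x":33.7,"y":-11.1,"z":3.3,"turn":-0.9},{"jaw":-1,"x":33.7,"y":-11.1,"z":3.3,"turn":-0.9},{"jaw":-1,"x":33.7,"y":-11.1,"z":3.3,"turn":-0.9},{"jaw":-1,"x":33.7,"y":-11.1,"z":3.3,"turn":-0.9},{"jaw":-1,"x":33.7,"y":-11.1,"z":3.3,"turn":-0.9},{"jaw":-1,"x":33.7,"y":-11.1,"z":3.3,"turn":-0.9},{"jaw":-1,"x":33.7,"y":-11.1,"z":3.3,"turn":-0.9}]'
cat >> h.py <<'E'
def box(f,near):
    p,d,ci=snap('wrist',f);W=cloud(ci,d);st()
    for r in outline_of('wrist','box_0')[:5]:
        m=r['mask']&(d>0); P=W[m]
        if len(P)<50: continue
        zt=np.percentile(P[:,2],90);T=P[P[:,2]>zt-.006]; c=rectfit(T)
        print(round(r['confidence'],2),np.round(r['rect']).astype(int).tolist(),'ztop',zt.round(4),c,'all',rectfit(P))
E
python3 -c "
from h import *
box('w6.png',0)"
```

```text
clock: 13.1
position: [0.4495, 0.0566, 0.219]
eef_rot: [-3.139, 0.0, 2.005]
wrist_force: [-0.1, 0.2, 0.1]
width: 1.0
finger_force: 0.0
13.15 [0.4498 0.0563 0.2194] [-179.9    0.   114.8] F [-0.  -0.6 -0.3] w 0.995 ff 0.0
0.92 [490, 0, 558, 78] ztop 0.0471 (array([618.5, 294.9]), array([46.5, 52.7]), 81.5) all (array([622.5, 289.9]), array([59. , 82.8]), 56.9)
0.63 [90, 247, 149, 304] ztop 0.0467 (array([362.2, -43.8]), array([225. ,  46.1]), 62.2) all (array([358. , -53.4]), array([245.5,  49.4]), 61.8)
0.6 [258, 157, 313, 213] ztop 0.0517 (array([450.8,  60.7]), array([51.8, 52. ]), 21.6) all (array([454.3,  54.6]), array([61. , 65.9]), 21.6)
0.51 [403, 0, 430, 11] ztop 0.0277 (array([494. , 274.8]), array([2.1, 7.3]), 80.3) all (array([490.3, 276.4]), array([ 2.4, 15.2]), 71.8)
```

View pics/w6.png

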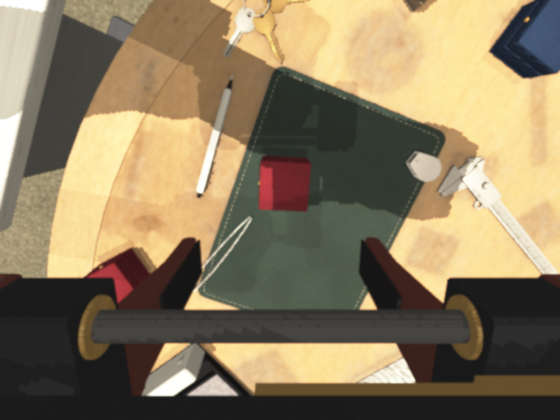

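Wrist view: box_0 spans (258–313, 157–213) on the mat, with its knob on the left face at (259,183). The plain faces are therefore at the image top and bottom, so I need a quarter turn. The tweezers at (225,255) are clear of the fingers.

```bash
python3 -c "
from h import *
go(.4508,.0605,.219,21.6)"
python3 -m creep '[{"jaw":-0.6,"x":0.4,"y":0,"z":0,"turn":1.627},{"jaw":-0.6,"x":0.4,"y":0,"z":0,"turn":1.627},{"jaw":-0.6,"x":0.4,"y":0,"z":0,"turn":1.627},{"jaw":-0.6,"x":0.4,"y":0,"z":0,"turn":1.627},{"jaw":-0.6,"x":0.4,"y":0,"z":0,"turn":1.627},{"jaw":-0.6,"x":0.4,"y":0,"z":0,"turn":1.627},{"jaw":-0.6,"x":0.4,"y":0,"z":0,"turn":1.627},{"jaw":-0.6,"x":0.4,"y":0,"z":0,"turn":1.627},{"jaw":-0.6,"x":0.4,"y":0,"z":0,"turn":1.627},{"jaw":-0.6,"x":0.4,"y":0,"z":0,"turn":1.627},{"jaw":-0.6,"x":0.4,"y":0,"z":0,"turn":1.627},{"jaw":-0.6,"x":0.4,"y":0,"z":0,"turn":1.627}]'
python3 -c "
from h import *
go(.4508,.0605,.029,21.6)"
```

```text
rel: x 0.36 y 0.26 z 0.07 turn 1.626 dist mm 4.454311764562391
clock: 14.2
position: [0.4486, 0.06, 0.2202]
eef_rot: [-3.141, -0.0, 0.497]
wrist_force: [-0.6, 0.6, 0.4]
width: 0.801
finger_force: 0.0
rel: x 0.22 y 0.06 z 19.12 turn 0.120 dist mm 191.2175999794706
```

```bash
python3 -m creep '[{"jaw":-0.6,"x":0.2,"y":0,"z":4,"turn":0.12},{"jaw":-0.6,"x":0.2,"y":0.1,"z":8,"turn":0.12},{"jaw":-0.6,"x":0.2,"y":0.1,"z":12,"turn":0.12},{"jaw":-0.6,"x":0.2,"y":0.1,"z":15,"turn":0.12},{"jaw":-0.6,"x":0.2,"y":0.1,"z":17.5,"turn":0.12},{"jaw":-0.6,"x":0.2,"y":0.1,"z":19.1,"turn":0.12},{"jaw":-0.6,"x":0.2,"y":0.1,"z":19.1,"turn":0.12},{"jaw":0.2,"x":0.2,"y":0.1,"z":19.1,"turn":0.12},{"jaw":0.2,"x":0.2,"y":0.1,"z":19.1,"turn":0.12},{"jaw":0.2,"x":0.2,"y":0.1,"z":19.1,"turn":0.12},{"jaw":0.2,"x":0.2,"y":0.1,"z":19.1,"turn":0.12}]' 15
python3 -m creep '[{"jaw":0.2,"x":0,"y":0,"z":0,"turn":0},{"jaw":0.2,"x":0,"y":0,"z":-2,"turn":0},{"jaw":0.2,"x":0,"y":0,"z":-5,"turn":0},{"jaw":0.2,"x":0,"y":0,"z":-8,"turn":0},{"jaw":0.2,"x":0,"y":0,"z":-11,"turn":0},{"jaw":0.2,"x":0,"y":0,"z":-11,"turn":0}]'
python3 -c "
from h import *
st();go(*bay(-85.4,-61.5),.13,63.4)"
```

```text
clock: 15.12
position: [0.4519, 0.0615, 0.0305]
eef_rot: [3.142, -0.003, 0.386]
wrist_force: [-1.2, -1.6, 5.0]
width: 0.587
finger_force: 15.0
clock: 15.62
position: [0.4538, 0.0619, 0.1442]
eef_rot: [-3.141, -0.008, 0.385]
wrist_force: [0.9, 0.2, -1.3]
width: 0.593
finger_force: 15.0
15.62 [0.4538 0.0619 0.1442] [-180.    -0.5   22.1] F [ 0.9  0.2 -1.3] w 0.593 ff 15.0
rel: x -17.89 y 40.88 z 1.42 turn -0.721 dist mm 446.4734648863113
```

```bash
python3 -m creep '[{"jaw":0.2,"x":-17.9,"y":40.9,"z":1.4,"turn":-0.72},{"jaw":0.2,"x":-17.9,"y":40.9,"z":1.4,"turn":-0.72},{"jaw":0.2,"x":-17.9,"y":40.9,"z":1.4,"turn":-0.72},{"jaw":0.2,"x":-17.9,"y":40.9,"z":1.4,"turn":-0.72},{"jaw":0.2,"x":-17.9,"y":40.9,"z":1.4,"turn":-0.72},{"jaw":0.2,"x":-17.9,"y":40.9,"z":1.4,"turn":-0.72},{"jaw":0.2,"x":-17.9,"y":40.9,"z":1.4,"turn":-0.72},{"jaw":0.2,"x":-17.9,"y":40.9,"z":1.4,"turn":-0.72},{"jaw":0.2,"x":-17.9,"y":40.9,"z":1.4,"turn":-0.72},{"jaw":0.2,"x":-17.9,"y":40.9,"z":1.4,"turn":-0.72},{"jaw":0.2,"x":-17.9,"y":40.9,"z":1.4,"turn":-0.72},{"jaw":0.2,"x":-17.9,"y":40.9,"z":1.4,"turn":-0.72}]'
python3 -c "
from h import *
st();go(*bay(-85.4,-61.5),.031,63.4)"
```

```text
clock: 16.62
position: [0.4378, -0.3892, 0.1253]
eef_rot: [3.14, 0.002, 1.103]
wrist_force: [0.4, 0.5, -0.5]
width: 0.588
finger_force: 15.0
16.62 [ 0.4378 -0.3892  0.1253] [1.799e+02 1.000e-01 6.320e+01] F [ 0.4  0.5 -0.5] w 0.588 ff 15.0
rel: x 0.62 y 0.12 z 9.43 turn -0.003 dist mm 94.52161113400197
```

```bash
python3 -m creep '[{"jaw":0.2,"x":0,"y":0,"z":2,"turn":0},{"jaw":0.2,"x":0,"y":0,"z":4,"turn":0},{"jaw":0.2,"x":0,"y":0,"z":4,"turn":0},{"jaw":0.2,"x":0,"y":0,"z":4,"turn":0}]'
python3 -c "
from h import *
st();go(*bay(-85.4,-61.5),.031,63.4)"
```

```text
clock: 16.95
position: [0.4383, -0.3842, 0.0845]
eef_rot: [-3.139, -0.0, 1.106]
wrist_force: [-0.1, -0.0, -0.7]
width: 0.592
finger_force: 15.0
16.95 [ 0.4383 -0.3842  0.0845] [-179.9   -0.    63.4] F [-0.1 -0.  -0.7] w 0.592 ff 15.0
rel: x 0.14 y 0.30 z 5.35 turn -0.001 dist mm 53.58495249036929
```

```bash
python3 -m creep '[{"jaw":0.2,"x":0.15,"y":0.3,"z":1,"turn":0},{"jaw":0.2,"x":0.15,"y":0.3,"z":2.5,"turn":0},{"jaw":0.2,"x":0.15,"y":0.3,"z":4,"turn":0},{"jaw":0.2,"x":0.15,"y":0.3,"z":5,"turn":0},{"jaw":0.2,"x":0.15,"y":0.3,"z":5.3,"turn":0},{"jaw":0.2,"x":0.15,"y":0.3,"z":5.3,"turn":0}]'
python3 -c "
from h import *
st();B()"
python3 -m creep '[{"jaw":-0.45,"x":0,"y":0,"z":0,"turn":0},{"jaw":-0.45,"x":0,"y":0,"z":0,"turn":0},{"jaw":-0.45,"x":0,"y":0,"z":0,"turn":0},{"jaw":-0.45,"x":0,"y":0,"z":-2,"turn":0},{"jaw":-0.45,"x":0,"y":0,"z":-5,"turn":0},{"jaw":-0.6,"x":0,"y":0,"z":-9,"turn":0},{"jaw":-0.6,"x":0,"y":0,"z":-13,"turn":0},{"jaw":-0.6,"x":0,"y":0,"z":-17,"turn":0},{"jaw":-0.6,"x":0,"y":0,"z":-19,"turn":0},{"jaw":-0.6,"x":0,"y":0,"z":-19,"turn":0}]'
python3 -c "
from h import *
st();go(.46,.25,.23,150)"
```

```text
clock: 17.45
position: [0.4427, -0.3845, 0.0321]
eef_rot: [-3.141, -0.0, 1.106]
wrist_force: [-0.8, 1.1, -0.5]
width: 0.591
finger_force: 15.0
17.45 [ 0.4427 -0.3845  0.0321] [-180.    -0.    63.4] F [-0.8  1.1 -0.5] w 0.591 ff 15.0
bay x -0.0844 y -0.0613  Fx -1.2 Fy 0.6 Fz -0.5
clock: 18.28
position: [0.444, -0.387, 0.2281]
eef_rot: [3.132, 0.001, 1.105]
wrist_force: [0.1, -0.3, -0.4]
width: 0.798
finger_force: 0.0
18.28 [ 0.444  -0.387   0.2281] [179.5   0.   63.3] F [ 0.1 -0.3 -0.4] w 0.798 ff 0.0
rel: x 57.64 y -27.17 z -0.19 turn -1.513 dist mm 637.170849471831
```

```bash
python3 -m creep '[{"jaw":-0.6,"x":32,"y":-12,"z":0,"turn":-0.8},{"jaw":-0.6,"x":32,"y":-12,"z":0,"turn":-0.8},{"jaw":-0.6,"x":32,"y":-12,"z":0,"turn":-0.8},{"jaw":-0.6,"x":32,"y":-12,"z":0,"turn":-0.8},{"jaw":-0.6,"x":32,"y":-12,"z":0,"turn":-0.8},{"jaw":-0.6,"x":32,"y":-12,"z":0,"turn":-0.8},{"jaw":-0.6,"x":62,"y":-31,"z":0,"turn":-1.5},{"jaw":-0.6,"x":62,"y":-31,"z":0,"turn":-1.5},{"jaw":-0.6,"x":62,"y":-31,"z":0,"turn":-1.5},{"jaw":-0.6,"x":62,"y":-31,"z":0,"turn":-1.5},{"jaw":-0.6,"x":62,"y":-31,"z":0,"turn":-1.5},{"jaw":-0.6,"x":62,"y":-31,"z":0,"turn":-1.5}]'
python3 -c "
from h import *
st();go(.475,.29,.22,155)"
```

```text
clock: 19.28
position: [0.4536, 0.1152, 0.2221]
eef_rot: [3.141, -0.0, 2.612]
wrist_force: [1.3, 0.1, -0.1]
width: 0.803
finger_force: 0.0
19.28 [0.4536 0.1152 0.2221] [180.   -0.  149.6] F [ 1.3  0.1 -0.1] w 0.803 ff 0.0
rel: x 6.99 y 16.16 z 0.21 turn -0.093 dist mm 176.12785153665985
```

```bash
python3 -m creep '[{"jaw":-0.6,"x":7,"y":16.1,"z":0,"turn":-0.09},{"jaw":-0.6,"x":7,"y":16.1,"z":0,"turn":-0.09},{"jaw":-0.6,"x":7,"y":16.1,"z":0,"turn":-0.09},{"jaw":-0.6,"x":7,"y":16.1,"z":0,"turn":-0.09},{"jaw":-0.6,"x":7,"y":16.1,"z":0,"turn":-0.09},{"jaw":-0.6,"x":7,"y":16.1,"z":0,"turn":-0.09},{"jaw":-0.6,"x":7,"y":16.1,"z":0,"turn":-0.09}]'
python3 -c "
from h import *
box('w7.png',0)"
```

```text
clock: 19.87
position: [0.4761, 0.287, 0.2214]
eef_rot: [-3.14, -0.0, 2.697]
wrist_force: [-0.1, -0.6, 0.2]
width: 0.802
finger_force: 0.0
19.92 [0.4764 0.2859 0.2216] [-179.9   -0.   154.4] F [-0.3  0.4  0.2] w 0.797 ff 0.0
0.77 [276, 158, 328, 212] ztop 0.047 (array([483.3, 306.7]), array([51.3, 52.1]), 66.8) all (array([482.8, 306.6]), array([52.1, 52.9]), 66.5)
0.58 [312, 255, 357, 309] ztop 0.047 (array([550.1, 294.7]), array([ 34.9, 189. ]), 85.3) all (array([554.8, 305. ]), array([ 40.2, 193.8]), 76.5)
```

View pics/w7.png

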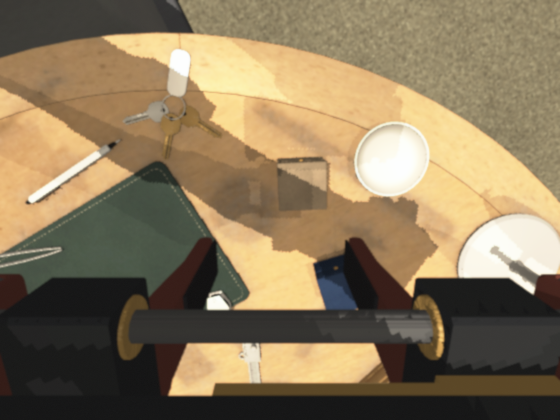

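Wrist view: the brown box is at (276–328, 158–212) with its knob on the top edge at (304,158), so the plain sides are left and right. I can grip at roughly the current yaw. The dish edge at column 355 leaves about 10 mm of room.

```bash
python3 -c "
from h import *
go(.4833,.3067,.026,156.8)"
```

```text
rel: x 0.32 y 2.21 z 19.59 turn -0.043 dist mm 197.16442308317477
```

```bash
python3 -m creep '[{"jaw":-0.5,"x":0.3,"y":2.2,"z":4,"turn":-0.043},{"jaw":-0.5,"x":0.3,"y":2.2,"z":8,"turn":-0.043},{"jaw":-0.5,"x":0.3,"y":2.2,"z":11,"turn":-0.043},{"jaw":-0.5,"x":0.3,"y":2.2,"z":12,"turn":-0.043},{"jaw":-0.5,"x":0.3,"y":2.2,"z":12,"turn":-0.043},{"jaw":-0.5,"x":0.3,"y":2.2,"z":12,"turn":-0.043}]'
python3 -c "
from h import *
st();go(.4833,.3067,.026,156.8)"
```

```text
clock: 20.47
position: [0.4841, 0.3077, 0.1032]
eef_rot: [3.141, 0.0, 2.737]
wrist_force: [0.6, 0.8, 0.5]
width: 0.753
finger_force: 0.0
20.47 [0.4841 0.3077 0.1032] [180.    0.  156.8] F [0.6 0.8 0.5] w 0.753 ff 0.0
rel: x 0.03 y -0.12 z 7.72 turn 0.000 dist mm 77.25677159846965
```

```bash
python3 -m creep '[{"jaw":-0.5,"x":0,"y":-0.1,"z":3,"turn":0},{"jaw":-0.5,"x":0,"y":-0.1,"z":5.5,"turn":0},{"jaw":-0.5,"x":0,"y":-0.1,"z":7.2,"turn":0},{"jaw":-0.5,"x":0,"y":-0.1,"z":7.7,"turn":0},{"jaw":-0.5,"x":0,"y":-0.1,"z":7.7,"turn":0},{"jaw":0.2,"x":0,"y":-0.1,"z":7.7,"turn":0},{"jaw":0.2,"x":0,"y":-0.1,"z":7.7,"turn":0},{"jaw":0.2,"x":0,"y":-0.1,"z":7.7,"turn":0},{"jaw":0.2,"x":0,"y":-0.1,"z":7.7,"turn":0},{"jaw":0.2,"x":0,"y":-0.1,"z":7.7,"turn":0}]' 15
python3 -m creep '[{"jaw":0.2,"x":0,"y":0,"z":-2,"turn":0},{"jaw":0.2,"x":0,"y":0,"z":-5,"turn":0},{"jaw":0.2,"x":0,"y":0,"z":-8,"turn":0},{"jaw":0.2,"x":0,"y":0,"z":-11,"turn":0},{"jaw":0.2,"x":0,"y":0,"z":-11,"turn":0}]'
python3 -c "
from h import *
st();go(.46,0,.13,100);go(*bay(-85.4,0.5),.13,63.4)"
```

```text
clock: 21.3
position: [0.4841, 0.3085, 0.0271]
eef_rot: [3.139, 0.002, 2.739]
wrist_force: [-0.4, -1.0, 7.8]
width: 0.592
finger_force: 15.0
clock: 21.72
position: [0.4858, 0.3097, 0.1418]
eef_rot: [3.133, 0.005, 2.738]
wrist_force: [1.2, 0.5, -0.1]
width: 0.592
finger_force: 15.0
21.72 [0.4858 0.3097 0.1418] [179.5   0.3 156.9] F [ 1.2  0.5 -0.1] w 0.592 ff 15.0
rel: x -9.78 y -29.50 z 1.18 turn 0.993 dist mm 310.9820503978684
rel: x -23.55 y -59.37 z 1.18 turn 1.632 dist mm 638.7970508235416
```

```bash
python3 -m creep '[{"jaw":0.2,"x":-23.5,"y":-59.4,"z":0,"turn":1.632},{"jaw":0.2,"x":-23.5,"y":-59.4,"z":0,"turn":1.632},{"jaw":0.2,"x":-23.5,"y":-59.4,"z":0,"turn":1.632},{"jaw":0.2,"x":-23.5,"y":-59.4,"z":0,"turn":1.632},{"jaw":0.2,"x":-23.5,"y":-59.4,"z":0,"turn":1.632},{"jaw":0.2,"x":-23.5,"y":-59.4,"z":0,"turn":1.632},{"jaw":0.2,"x":-23.5,"y":-59.4,"z":0,"turn":1.632},{"jaw":0.2,"x":-23.5,"y":-59.4,"z":0,"turn":1.632},{"jaw":0.2,"x":-23.5,"y":-59.4,"z":0,"turn":1.632},{"jaw":0.2,"x":-23.5,"y":-59.4,"z":0,"turn":1.632},{"jaw":0.2,"x":-23.5,"y":-59.4,"z":0,"turn":1.632},{"jaw":0.2,"x":-23.5,"y":-59.4,"z":0,"turn":1.632}]'
python3 -c "
from h import *
st();go(*bay(-85.4,0.5),.13,63.4)"
```

```text
clock: 22.72
position: [0.4695, -0.194, 0.1356]
eef_rot: [3.141, -0.001, 1.233]
wrist_force: [1.2, -0.6, -1.2]
width: 0.593
finger_force: 15.0
22.72 [ 0.4695 -0.194   0.1356] [179.9  -0.   70.6] F [ 1.2 -0.6 -1.2] w 0.593 ff 15.0
rel: x -12.72 y 4.47 z 0.56 turn 0.126 dist mm 134.94293023604018
```

```bash
python3 -m creep '[{"jaw":0.2,"x":-4,"y":1.5,"z":0,"turn":0.126},{"jaw":0.2,"x":-8,"y":3,"z":0,"turn":0.126},{"jaw":0.2,"x":-11,"y":4,"z":0,"turn":0.126},{"jaw":0.2,"x":-12.5,"y":4.4,"z":0,"turn":0.126},{"jaw":0.2,"x":-12.7,"y":4.5,"z":1,"turn":0.126},{"jaw":0.2,"x":-12.7,"y":4.5,"z":3,"turn":0.126},{"jaw":0.2,"x":-12.7,"y":4.5,"z":5,"turn":0.126},{"jaw":0.2,"x":-12.7,"y":4.5,"z":5,"turn":0.126},{"jaw":0.2,"x":-12.7,"y":4.5,"z":5,"turn":0.126}]'
python3 -c "
from h import *
st();go(*bay(-85.4,0.5),.033,63.4)"
```

```text
clock: 23.47
position: [0.4705, -0.3251, 0.0841]
eef_rot: [-3.139, -0.001, 1.114]
wrist_force: [-0.9, 0.1, 0.6]
width: 0.594
finger_force: 15.0
23.47 [ 0.4705 -0.3251  0.0841] [-179.8   -0.    63.8] F [-0.9  0.1  0.6] w 0.594 ff 15.0
rel: x -0.38 y 0.07 z 5.11 turn 0.007 dist mm 51.273630970348535
```

```bash
python3 -m creep '[{"jaw":0.2,"x":-0.4,"y":0.05,"z":1,"turn":0.007},{"jaw":0.2,"x":-0.4,"y":0.05,"z":2.5,"turn":0.007},{"jaw":0.2,"x":-0.4,"y":0.05,"z":4,"turn":0.007},{"jaw":0.2,"x":-0.4,"y":0.05,"z":5,"turn":0.007},{"jaw":0.2,"x":-0.4,"y":0.05,"z":5.2,"turn":0.007},{"jaw":0.2,"x":-0.4,"y":0.05,"z":5.2,"turn":0.007}]'
python3 -c "
from h import *
B()"
python3 -m creep '[{"jaw":-0.45,"x":0,"y":0,"z":0,"turn":0},{"jaw":-0.45,"x":0,"y":0,"z":0,"turn":0},{"jaw":-0.45,"x":0,"y":0,"z":0,"turn":0},{"jaw":-0.45,"x":0,"y":0,"z":-2,"turn":0},{"jaw":-0.45,"x":0,"y":0,"z":-5,"turn":0},{"jaw":-0.6,"x":0,"y":0,"z":-9,"turn":0},{"jaw":-0.6,"x":0,"y":0,"z":-13,"turn":0},{"jaw":-0.6,"x":0,"y":0,"z":-17,"turn":0},{"jaw":-0.6,"x":0,"y":0,"z":-19,"turn":0},{"jaw":-0.6,"x":0,"y":0,"z":-19,"turn":0}]'
python3 -c "
from h import *
st();go(.6,.28,.22,170)
p,d,ci=snap('wrist','w8.png')"
```

```text
clock: 23.97
position: [0.4697, -0.3305, 0.0332]
eef_rot: [-3.141, -0.0, 1.106]
wrist_force: [-0.5, -0.5, -0.6]
width: 0.585
finger_force: 15.0
bay x -0.0844 y -0.0010  Fx -0.2 Fy -0.6 Fz -0.6
clock: 24.8
position: [0.4717, -0.3325, 0.229]
eef_rot: [3.132, -0.0, 1.105]
wrist_force: [0.2, 0.2, -0.3]
width: 0.8
finger_force: 0.0
24.8 [ 0.4717 -0.3325  0.229 ] [179.5  -0.   63.3] F [ 0.2  0.2 -0.3] w 0.8 ff 0.0
rel: x 60.49 y -16.02 z 0.90 turn -1.862 dist mm 625.8364442979374
```

View pics/w8.png

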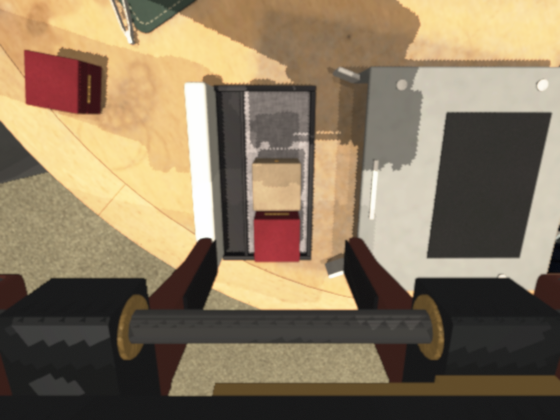

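Red and brown sit upright in the compartment at (277,236) and (276,186), with the upper third free. Next is the blue box.

```bash
python3 -m creep '[{"jaw":-0.6,"x":60,"y":-16,"z":0.5,"turn":-0.325},{"jaw":-0.6,"x":60,"y":-16,"z":0.5,"turn":-0.325},{"jaw":-0.6,"x":60,"y":-16,"z":0.5,"turn":-0.325},{"jaw":-0.6,"x":60,"y":-16,"z":0.5,"turn":-0.325},{"jaw":-0.6,"x":60,"y":-16,"z":0.5,"turn":-0.325},{"jaw":-0.6,"x":60,"y":-16,"z":0.5,"turn":-0.325},{"jaw":-0.6,"x":60,"y":-16,"z":0.5,"turn":-0.325},{"jaw":-0.6,"x":60,"y":-16,"z":0.5,"turn":-0.325},{"jaw":-0.6,"x":60,"y":-16,"z":0.5,"turn":-0.325},{"jaw":-0.6,"x":60,"y":-16,"z":0.5,"turn":-0.325},{"jaw":-0.6,"x":60,"y":-16,"z":0.5,"turn":-0.325},{"jaw":-0.6,"x":60,"y":-16,"z":0.5,"turn":-0.325}]'
python3 -c "
from h import *
st();go(.61,.29,.22,82)"
```

```text
clock: 25.85
position: [0.5704, 0.1609, 0.2177]
eef_rot: [-3.14, 0.001, 1.431]
wrist_force: [1.2, -0.7, 0.3]
width: 0.803
finger_force: 0.0
25.85 [0.5704 0.1609 0.2177] [-179.9    0.    82. ] F [ 1.2 -0.7  0.3] w 0.803 ff 0.0
rel: x 13.33 y 2.12 z -0.23 turn -0.000 dist mm 135.0203990542477
```

```bash
python3 -m creep '[{"jaw":-0.6,"x":13.3,"y":2.1,"z":0,"turn":0},{"jaw":-0.6,"x":13.3,"y":2.1,"z":0,"turn":0},{"jaw":-0.6,"x":13.3,"y":2.1,"z":0,"turn":0},{"jaw":-0.6,"x":13.3,"y":2.1,"z":0,"turn":0},{"jaw":-0.6,"x":13.3,"y":2.1,"z":0,"turn":0},{"jaw":-0.6,"x":13.3,"y":2.1,"z":0,"turn":0},{"jaw":-0.6,"x":13.3,"y":2.1,"z":0,"turn":0}]'
python3 -c "
from h import *
box('w9.png',0)"
```

```text
clock: 26.43
position: [0.6103, 0.2855, 0.2183]
eef_rot: [-3.141, 0.002, 1.429]
wrist_force: [-1.0, -0.0, 0.0]
width: 0.8
finger_force: 0.0
26.48 [0.6106 0.2853 0.2188] [-1.80e+02  1.00e-01  8.18e+01] F [ 0.3 -0.4  0.6] w 0.802 ff 0.0
0.71 [262, 144, 312, 200] ztop 0.0474 (array([619.4, 299. ]), array([51.3, 52.1]), 82.4) all (array([619.8, 292.8]), array([64.9, 60.9]), 81.3)
```

View pics/w9.png

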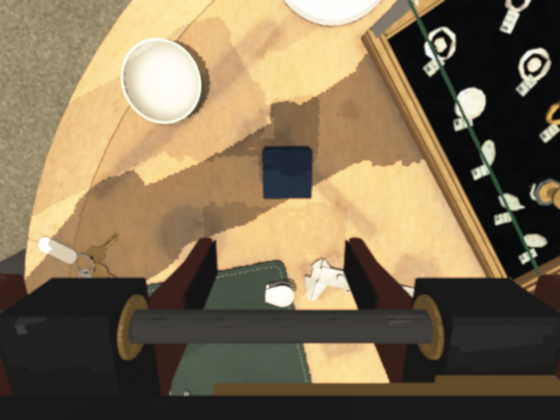

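The blue box is at (262–312, 144–200), but its knob isn't visible, so I'll enlarge it from three views.

Run:
```python
import cv2,numpy as np
def c(f,x0,y0,w,h): 
    i=cv2.imread('pics/'+f)[y0:y0+h,x0:x0+w]; return cv2.resize(cv2.convertScaleAbs(i,alpha=2.),(260,300),interpolation=cv2.INTER_CUBIC)
cv2.imwrite('pics/c1.png',np.hstack([c('w6.png',482,0,78,90),c('w7.png',300,245,70,81),c('w9.png',248,130,78,90)]))
```

```text
(no output)
```

View pics/c1.png

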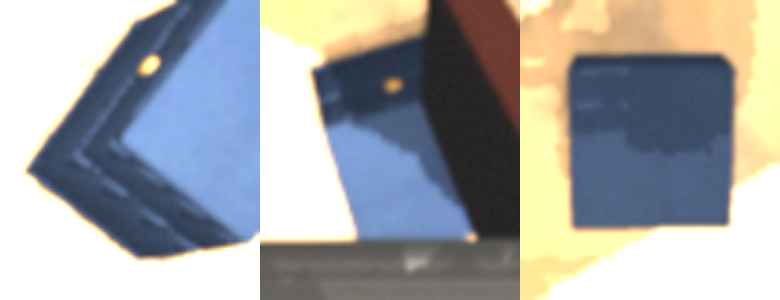

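The knob faces world angle about 172°, which is consistent in both earlier views. I'll grip with yaw 172.4.

```bash
python3 -c "
from h import *
go(.6194,.299,.15,172.4)"
python3 -m creep '[{"jaw":-0.5,"x":1.5,"y":0.7,"z":1,"turn":-1.5},{"jaw":-0.5,"x":1.5,"y":0.7,"z":1,"turn":-1.5},{"jaw":-0.5,"x":1.5,"y":0.7,"z":2,"turn":-1.5},{"jaw":-0.5,"x":1.5,"y":0.7,"z":3,"turn":-1.5},{"jaw":-0.5,"x":1.5,"y":0.7,"z":4,"turn":-1.5},{"jaw":-0.5,"x":1.5,"y":0.7,"z":5,"turn":-1.5},{"jaw":-0.5,"x":1.5,"y":0.7,"z":6,"turn":-1.5},{"jaw":-0.5,"x":1.5,"y":0.7,"z":7,"turn":-1.5},{"jaw":-0.5,"x":1.5,"y":0.7,"z":7,"turn":-1.5},{"jaw":-0.5,"x":1.5,"y":0.7,"z":7,"turn":-1.5},{"jaw":-0.5,"x":1.5,"y":0.7,"z":7,"turn":-1.5},{"jaw":-0.5,"x":1.5,"y":0.7,"z":7,"turn":-1.5}]'
python3 -c "
from h import *
st();go(.6194,.299,.1,172.4)"
```

```text
rel: x 1.46 y 0.67 z 6.92 turn -1.581 dist mm 71.00767679807925
clock: 27.53
position: [0.6198, 0.2998, 0.1496]
eef_rot: [-3.141, 0.001, 2.935]
wrist_force: [-0.3, 0.3, -0.3]
width: 0.747
finger_force: 0.0
27.53 [0.6198 0.2998 0.1496] [-180.     0.   168.2] F [-0.3  0.3 -0.3] w 0.747 ff 0.0
rel: x 0.03 y -0.09 z 4.96 turn -0.074 dist mm 49.58573490797106
```

```bash
python3 -m creep '[{"jaw":-0.5,"x":0,"y":-0.1,"z":3,"turn":-0.074},{"jaw":-0.5,"x":0,"y":-0.1,"z":6,"turn":-0.074},{"jaw":-0.5,"x":0,"y":-0.1,"z":9,"turn":-0.074},{"jaw":-0.5,"x":0,"y":-0.1,"z":11.5,"turn":-0.074},{"jaw":-0.5,"x":0,"y":-0.1,"z":12.4,"turn":-0.074},{"jaw":-0.5,"x":0,"y":-0.1,"z":12.4,"turn":-0.074},{"jaw":0.2,"x":0,"y":-0.1,"z":12.4,"turn":-0.074},{"jaw":0.2,"x":0,"y":-0.1,"z":12.4,"turn":-0.074},{"jaw":0.2,"x":0,"y":-0.1,"z":12.4,"turn":-0.074},{"jaw":0.2,"x":0,"y":-0.1,"z":12.4,"turn":-0.074},{"jaw":0.2,"x":0,"y":-0.1,"z":12.4,"turn":-0.074}]' 15
python3 -m creep '[{"jaw":0.2,"x":0,"y":0,"z":-2,"turn":0},{"jaw":0.2,"x":0,"y":0,"z":-5,"turn":0},{"jaw":0.2,"x":0,"y":0,"z":-8,"turn":0},{"jaw":0.2,"x":0,"y":0,"z":-11,"turn":0},{"jaw":0.2,"x":0,"y":0,"z":-11,"turn":0}]'
python3 -c "
from h import *
st();go(*bay(-85.4,62.5),.13,63.4)"
```

```text
clock: 28.45
position: [0.6207, 0.301, 0.0274]
eef_rot: [3.14, 0.003, 3.005]
wrist_force: [-0.6, -1.2, 6.8]
width: 0.591
finger_force: 15.0
clock: 28.87
position: [0.6225, 0.3025, 0.1429]
eef_rot: [3.135, 0.009, 3.005]
wrist_force: [0.5, 0.8, 0.3]
width: 0.594
finger_force: 15.0
28.87 [0.6225 0.3025 0.1429] [179.6   0.5 172.2] F [0.5 0.8 0.3] w 0.594 ff 15.0
rel: x 4.55 y -58.75 z 1.29 turn 1.898 dist mm 589.4348494081163
```

```bash
python3 -m creep '[{"jaw":0.2,"x":4.5,"y":-58.7,"z":0,"turn":1.9},{"jaw":0.2,"x":4.5,"y":-58.7,"z":0,"turn":1.9},{"jaw":0.2,"x":4.5,"y":-58.7,"z":0,"turn":1.9},{"jaw":0.2,"x":4.5,"y":-58.7,"z":0,"turn":1.9},{"jaw":0.2,"x":4.5,"y":-58.7,"z":0,"turn":1.9},{"jaw":0.2,"x":4.5,"y":-58.7,"z":0,"turn":1.9},{"jaw":0.2,"x":4.5,"y":-58.7,"z":0,"turn":1.9},{"jaw":0.2,"x":4.5,"y":-58.7,"z":0,"turn":1.9},{"jaw":0.2,"x":4.5,"y":-58.7,"z":0,"turn":1.9},{"jaw":0.2,"x":4.5,"y":-58.7,"z":0,"turn":1.9},{"jaw":0.2,"x":4.5,"y":-58.7,"z":0,"turn":1.9},{"jaw":0.2,"x":4.5,"y":-58.7,"z":0,"turn":1.9}]'
python3 -c "
from h import *
st();go(*bay(-85.4,62.5),.085,63.4)"
```

```text
clock: 29.87
position: [0.5129, -0.1897, 0.1357]
eef_rot: [3.14, -0.0, 1.499]
wrist_force: [1.0, -0.2, -1.2]
width: 0.596
finger_force: 15.0
29.87 [ 0.5129 -0.1897  0.1357] [179.9  -0.   85.9] F [ 1.  -0.2 -1.2] w 0.596 ff 15.0
rel: x -8.46 y -0.96 z 5.07 turn 0.392 dist mm 99.08514245940086
```

```bash
python3 -m creep '[{"jaw":0.2,"x":-3,"y":-0.4,"z":0,"turn":0.392},{"jaw":0.2,"x":-6,"y":-0.7,"z":0,"turn":0.392},{"jaw":0.2,"x":-8,"y":-0.9,"z":0,"turn":0.392},{"jaw":0.2,"x":-8.5,"y":-1,"z":1,"turn":0.392},{"jaw":0.2,"x":-8.5,"y":-1,"z":3,"turn":0.392},{"jaw":0.2,"x":-8.5,"y":-1,"z":5,"turn":0.392},{"jaw":0.2,"x":-8.5,"y":-1,"z":5,"turn":0.392},{"jaw":0.2,"x":-8.5,"y":-1,"z":5,"turn":0.392}]'
python3 -c "
from h import *
st();go(*bay(-85.4,62.5),.033,63.4)"
```

```text
clock: 30.53
position: [0.4974, -0.2708, 0.0842]
eef_rot: [-3.139, -0.0, 1.115]
wrist_force: [-0.4, -0.0, -0.9]
width: 0.589
finger_force: 15.0
30.53 [ 0.4974 -0.2708  0.0842] [-179.8   -0.    63.9] F [-0.4 -0.  -0.9] w 0.589 ff 15.0
rel: x -0.23 y 0.10 z 5.12 turn 0.009 dist mm 51.28462121535263
```

```bash
python3 -m creep '[{"jaw":0.2,"x":-0.2,"y":0.1,"z":1,"turn":0.009},{"jaw":0.2,"x":-0.2,"y":0.1,"z":2.5,"turn":0.009},{"jaw":0.2,"x":-0.2,"y":0.1,"z":4,"turn":0.009},{"jaw":0.2,"x":-0.2,"y":0.1,"z":5,"turn":0.009},{"jaw":0.2,"x":-0.2,"y":0.1,"z":5.2,"turn":0.009},{"jaw":0.2,"x":-0.2,"y":0.1,"z":5.2,"turn":0.009}]'
python3 -c "
from h import *
B()"
python3 -m creep '[{"jaw":-0.45,"x":0,"y":0,"z":0,"turn":0},{"jaw":-0.45,"x":0,"y":0,"z":0,"turn":0},{"jaw":-0.45,"x":0,"y":0,"z":0,"turn":0},{"jaw":-0.45,"x":0,"y":0,"z":-2,"turn":0},{"jaw":-0.45,"x":0,"y":0,"z":-5,"turn":0},{"jaw":-0.3,"x":0,"y":0,"z":-9,"turn":0},{"jaw":0,"x":0,"y":0,"z":-13,"turn":0},{"jaw":0,"x":-5,"y":-6,"z":-17,"turn":0},{"jaw":0,"x":-6,"y":-8,"z":-19,"turn":0},{"jaw":0,"x":-6,"y":-8,"z":-19,"turn":0},{"jaw":0,"x":-6,"y":-8,"z":-19,"turn":0}]'
python3 - <<'E'
from h import *
st()
p,d,ci=snap('wrist','w10.png');W=cloud(ci,d);Q=np.stack([(W[...,:2]-M)@ex,(W[...,:2]-M)@ey],-1);B()
m=(d>0)&(W[...,2]>.045)&(W[...,2]<.062)&(Q[...,0]>-.25)&(Q[...,0]<-.145)&(abs(Q[...,1])<.12);print('panel',rectfit(Q[m]),Q[m].min(0),Q[m].max(0))
m=(d>0)&(W[...,2]>.04)&(Q[...,0]>-.14)&(Q[...,0]<-.03);print('boxes',Q[m].min(0),Q[m].max(0),np.percentile(W[m][:,2],[50,99]))
go(*bay(-165,0),.1,63.4)
E
```

```text
clock: 31.03
position: [0.498, -0.2743, 0.0332]
eef_rot: [-3.141, -0.0, 1.104]
wrist_force: [0.1, -0.1, -0.1]
width: 0.59
finger_force: 15.0
bay x -0.0843 y 0.0620  Fx 0.1 Fy -0.0 Fz -0.1
clock: 31.95
position: [0.3955, -0.2949, 0.2271]
eef_rot: [3.137, -0.001, 1.098]
wrist_force: [-0.4, 0.1, -0.3]
width: 0.5
finger_force: 0.0
31.95 [ 0.3955 -0.2949  0.2271] [179.7  -0.   62.9] F [-0.4  0.1 -0.3] w 0.5 ff 0.0
bay x -0.1650 y 0.0000  Fx -0.2 Fy 0.9 Fz -1.0
panel (array([-161.9,    3.2]), array([ 22.1, 206.8]), 0.1) [-0.17304473 -0.10018674] [-0.15090799  0.10658358]
boxes [-0.1399985  -0.08598287] [-0.05612826  0.08982674] [0.31533405 0.3363996 ]
rel: x -0.00 y 0.00 z 12.58 turn -0.006 dist mm 125.76742473433589
```

View pics/w10.png

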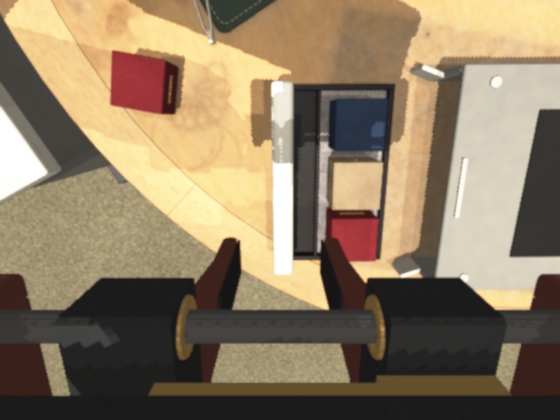

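All three boxes stand in the compartment: blue (360,124), brown (357,185), red (353,236). I'll check the tops and panel now the arm has settled.

```bash
python3 -m creep '[{"jaw":0,"x":0,"y":0,"z":2,"turn":0},{"jaw":0,"x":0,"y":0,"z":4,"turn":0},{"jaw":0,"x":0,"y":0,"z":4,"turn":0},{"jaw":0,"x":0,"y":0,"z":4,"turn":0},{"jaw":0,"x":0,"y":0,"z":4,"turn":0}]'
python3 - <<'E'
from h import *
p,d,ci=snap('wrist','w11.png');W=cloud(ci,d);Q=np.stack([(W[...,:2]-M)@ex,(W[...,:2]-M)@ey],-1);B();st()
m=(d>0)&(W[...,2]>.045)&(W[...,2]<.062)&(Q[...,0]>-.25)&(Q[...,0]<-.145)&(abs(Q[...,1])<.12);print('panel',rectfit(Q[m]))
for y in(-.061,0,.062):
    m=(d>0)&(W[...,2]>.035)&(W[...,2]<.07)&(Q[...,0]>-.14)&(Q[...,0]<-.03)&(abs(Q[...,1]-y)<.022);print('box',y,Q[m].min(0)if m.any() else 0,Q[m].max(0) if m.any() else 0,np.percentile(W[m][:,2],[5,50,95]) if m.any() else 0)
go(*bay(-165,0),.1,63.4)
E
```

```text
clock: 32.42
position: [0.4001, -0.2921, 0.1835]
eef_rot: [-3.141, 0.0, 1.104]
wrist_force: [-0.2, -0.7, -0.4]
width: 0.503
finger_force: 0.0
bay x -0.1637 y 0.0022  Fx 0.1 Fy -0.7 Fz 0.1
32.47 [ 0.4002 -0.2922  0.1838] [180.    0.   63.3] F [-0.2 -0.7  0.1] w 0.5 ff 0.0
panel (array([-163.4,    0.8]), array([206.9,  22.1]), 90.0)
box -0.061 [-0.11010945 -0.08271159] [-0.05783344 -0.03900976] [0.05035378 0.05141316 0.05253498]
box 0 [-0.11024821 -0.02197876] [-0.0580602   0.02199756] [0.04956229 0.05130476 0.05244891]
box 0.062 [-0.11027371  0.04000681] [-0.05796712  0.08395614] [0.04941494 0.05125487 0.05244566]
rel: x -0.22 y -0.13 z 8.38 turn -0.002 dist mm 83.83591418123653
```

```bash
python3 -m creep '[{"jaw":0,"x":-0.2,"y":0,"z":4,"turn":0},{"jaw":0,"x":-0.2,"y":0,"z":8,"turn":0},{"jaw":0,"x":-0.2,"y":0,"z":11,"turn":0},{"jaw":0,"x":-0.2,"y":0,"z":13.5,"turn":0},{"jaw":0,"x":-0.2,"y":0,"z":15,"turn":0},{"jaw":0,"x":-0.2,"y":0,"z":15,"turn":0},{"jaw":1,"x":-0.2,"y":0,"z":15,"turn":0},{"jaw":1,"x":-0.2,"y":0,"z":15,"turn":0},{"jaw":1,"x":-0.2,"y":0,"z":15,"turn":0},{"jaw":1,"x":-0.2,"y":0,"z":15,"turn":0},{"jaw":1,"x":-0.2,"y":0,"z":15,"turn":0}]' 25
python3 -m creep '[{"jaw":1,"x":0,"y":0.5,"z":0,"turn":0},{"jaw":1,"x":0,"y":1.3,"z":0,"turn":0},{"jaw":1,"x":0,"y":2.1,"z":0,"turn":0},{"jaw":1,"x":0,"y":2.9,"z":0,"turn":0},{"jaw":1,"x":0,"y":3.7,"z":0,"turn":0},{"jaw":1,"x":0,"y":4.5,"z":0,"turn":0},{"jaw":1,"x":0,"y":5.3,"z":0,"turn":0},{"jaw":1,"x":0,"y":6,"z":0,"turn":0},{"jaw":1,"x":0,"y":6.5,"z":0,"turn":0},{"jaw":1,"x":0,"y":7,"z":0,"turn":0},{"jaw":1,"x":0,"y":7,"z":0,"turn":0}]'
python3 -c "
from h import *
B();st()"
```

```text
clock: 33.38
position: [0.3996, -0.2942, 0.0345]
eef_rot: [3.139, -0.0, 1.104]
wrist_force: [-0.6, 0.8, 8.4]
width: 0.246
finger_force: 25.0
clock: 34.3
position: [0.4621, -0.326, 0.0345]
eef_rot: [3.14, -0.0, 1.104]
wrist_force: [0.3, -0.1, 5.5]
width: 0.248
finger_force: 25.0
bay x -0.0932 y -0.0003  Fx 0.3 Fy -0.0 Fz 5.5
34.3 [ 0.4621 -0.326   0.0345] [179.9  -0.   63.2] F [ 0.3 -0.1  5.5] w 0.248 ff 25.0
```

```bash
python3 -m creep '[{"jaw":1,"x":0,"y":0.5,"z":0,"turn":0},{"jaw":1,"x":0,"y":1.2,"z":0,"turn":0},{"jaw":1,"x":0,"y":1.9,"z":0,"turn":0},{"jaw":1,"x":0,"y":2.6,"z":0,"turn":0},{"jaw":1,"x":0,"y":3.2,"z":0,"turn":0},{"jaw":1,"x":0,"y":3.5,"z":0,"turn":0},{"jaw":1,"x":0,"y":3.5,"z":0,"turn":0}]'
python3 -c "
from h import *
B();st()"
python3 -m creep '[{"jaw":0,"x":0,"y":0,"z":0,"turn":0},{"jaw":0,"x":0,"y":0,"z":0,"turn":0},{"jaw":0,"x":0,"y":0,"z":0,"turn":0},{"jaw":0,"x":0,"y":0,"z":-3,"turn":0},{"jaw":0,"x":0,"y":0,"z":-6,"turn":0},{"jaw":1,"x":0,"y":-2,"z":-7,"turn":0},{"jaw":1,"x":0,"y":-4,"z":-7,"turn":0},{"jaw":1,"x":0,"y":-5,"z":-7,"turn":0},{"jaw":1,"x":0,"y":-5,"z":-6,"turn":0},{"jaw":1,"x":0,"y":-5,"z":-6,"turn":0}]' 20
python3 -c "
from h import *
front('w12.png');st()"
```

```text
clock: 34.88
position: [0.4932, -0.3415, 0.0345]
eef_rot: [3.14, -0.0, 1.104]
wrist_force: [0.4, -0.2, 5.1]
width: 0.247
finger_force: 25.0
bay x -0.0585 y -0.0002  Fx 0.4 Fy -0.0 Fz 5.1
34.88 [ 0.4932 -0.3415  0.0345] [179.9  -0.   63.3] F [ 0.4 -0.2  5.1] w 0.247 ff 25.0
clock: 35.72
position: [0.4473, -0.3177, 0.0917]
eef_rot: [-3.14, -0.0, 1.104]
wrist_force: [-0.6, -0.1, -0.3]
width: 0.159
finger_force: 0.0
bay x -0.1096 y 0.0003  Fx 0.3 Fy 0.5 Fz -0.0
panel 0.03 [-0.0692 -0.0478]
panel 0.06 [-0.0691  0.0118]
panel 0.09 [-0.0692  0.0108]
35.77 [ 0.4478 -0.3181  0.092 ] [-179.9   -0.    63.3] F [ 0.5  0.3 -0. ] w 0.114 ff 0.0
```

```bash
python3 -m creep '[{"jaw":1,"x":0,"y":0,"z":3,"turn":0},{"jaw":1,"x":0,"y":0,"z":6.2,"turn":0},{"jaw":1,"x":0,"y":1.5,"z":6.2,"turn":0},{"jaw":1,"x":0,"y":2.7,"z":6.2,"turn":0},{"jaw":1,"x":0,"y":3.1,"z":6.2,"turn":0},{"jaw":1,"x":0,"y":3.5,"z":6.2,"turn":0},{"jaw":1,"x":0,"y":4,"z":6.2,"turn":0},{"jaw":1,"x":0,"y":4.5,"z":6.2,"turn":0},{"jaw":1,"x":0,"y":5,"z":6.2,"turn":0},{"jaw":1,"x":0,"y":5.5,"z":6.2,"turn":0},{"jaw":1,"x":0,"y":5.8,"z":6.2,"turn":0},{"jaw":1,"x":0,"y":6,"z":6.2,"turn":0}]'
python3 -c "
from h import *
front('w13.png');st()"
```

```text
clock: 36.77
position: [0.4984, -0.344, 0.03]
eef_rot: [-3.135, -0.001, 1.104]
wrist_force: [-7.6, 4.0, -0.2]
width: 0.004
finger_force: 4.3
bay x -0.0523 y -0.0001  Fx -7.6 Fy 0.0 Fz -1.2
panel 0.03 [-0.0423 -0.0208]
panel 0.06 [-0.0423 -0.0209]
panel 0.09 [-0.0423 -0.0209]
36.82 [ 0.4987 -0.3442  0.03  ] [-179.6   -0.    63.2] F [-6.8  3.5 -1.2] w 0.006 ff 3.5
```

```bash
python3 -m creep '[{"jaw":1,"x":0,"y":0.3,"z":0,"turn":0},{"jaw":1,"x":0,"y":0.6,"z":0,"turn":0},{"jaw":1,"x":0,"y":0.9,"z":0,"turn":0},{"jaw":1,"x":0,"y":1.2,"z":0,"turn":0},{"jaw":1,"x":0,"y":1.5,"z":0,"turn":0},{"jaw":1,"x":0,"y":1.8,"z":0,"turn":0},{"jaw":1,"x":0,"y":2.1,"z":0,"turn":0},{"jaw":1,"x":0,"y":2.4,"z":0,"turn":0},{"jaw":1,"x":0,"y":2.7,"z":0,"turn":0},{"jaw":1,"x":0,"y":3,"z":0,"turn":0},{"jaw":1,"x":0,"y":3.1,"z":0,"turn":0},{"jaw":1,"x":0,"y":3.1,"z":0,"turn":0}]'
python3 -c "
from h import *
front('w14.png');st()"
```

```text
clock: 37.82
position: [0.5247, -0.3573, 0.0299]
eef_rot: [-3.132, -0.001, 1.103]
wrist_force: [-11.1, 7.2, 5.2]
width: 0.002
finger_force: 6.8
bay x -0.0232 y -0.0002  Fx -13.9 Fy 0.5 Fz 4.2
panel 0.03 [-0.0132  0.0034]
panel 0.06 [-0.0132  0.0034]
panel 0.09 [-0.0132  0.0034]
37.87 [ 0.5247 -0.3573  0.0299] [-1.795e+02 -1.000e-01  6.320e+01] F [-12.2   6.7   4.2] w 0.006 ff 6.8
```

Panel at −13.2 mm; about 4.7 mm more is needed.

```bash
python3 -m creep '[{"jaw":1,"x":0,"y":0.15,"z":0,"turn":0},{"jaw":1,"x":0,"y":0.3,"z":0,"turn":0},{"jaw":1,"x":0,"y":0.4,"z":0,"turn":0},{"jaw":1,"x":0,"y":0.5,"z":0,"turn":0},{"jaw":1,"x":0,"y":0.55,"z":0,"turn":0},{"jaw":1,"x":0,"y":0.55,"z":0,"turn":0},{"jaw":1,"x":0,"y":0.55,"z":0,"turn":0}]'
python3 -c "
from h import *
front('w15.png')"
```

```text
clock: 38.45
position: [0.5293, -0.3596, 0.03]
eef_rot: [-3.132, -0.002, 1.103]
wrist_force: [-12.2, 7.3, 5.8]
width: 0.004
finger_force: 7.5
bay x -0.0181 y -0.0002  Fx -14.7 Fy 2.0 Fz 5.3
panel 0.03 [-0.0081  0.0028]
panel 0.06 [-0.0081  0.0028]
panel 0.09 [-0.0081  0.0028]
```

```bash
python3 -m creep '[{"jaw":1,"x":0,"y":-2,"z":0,"turn":0},{"jaw":1,"x":0,"y":-5,"z":0,"turn":0},{"jaw":1,"x":0,"y":-8,"z":0,"turn":0},{"jaw":1,"x":0,"y":-8,"z":-4,"turn":0},{"jaw":1,"x":0,"y":-8,"z":-8,"turn":0},{"jaw":1,"x":0,"y":-8,"z":-12,"turn":0},{"jaw":1,"x":0,"y":-8,"z":-15,"turn":0},{"jaw":1,"x":0,"y":-8,"z":-15,"turn":0},{"jaw":1,"x":0,"y":-8,"z":-15,"turn":0},{"jaw":1,"x":0,"y":-8,"z":-15,"turn":0},{"jaw":1,"x":0,"y":-8,"z":-15,"turn":0},{"jaw":1,"x":0,"y":-8,"z":-15,"turn":0}]'
python3 -m creep '[{"jaw":1,"x":0,"y":0,"z":0,"turn":0},{"jaw":1,"x":0,"y":0,"z":0,"turn":0},{"jaw":1,"x":0,"y":0,"z":0,"turn":0},{"jaw":1,"x":0,"y":0,"z":0,"turn":0},{"jaw":1,"x":0,"y":0,"z":0,"turn":0},{"jaw":1,"x":0,"y":0,"z":0,"turn":0},{"jaw":1,"x":0,"y":0,"z":0,"turn":0},{"jaw":1,"x":0,"y":0,"z":0,"turn":0},{"jaw":1,"x":0,"y":0,"z":0,"turn":0},{"jaw":1,"x":0,"y":0,"z":0,"turn":0},{"jaw":1,"x":0,"y":0,"z":0,"turn":0},{"jaw":1,"x":0,"y":0,"z":0,"turn":0}]' 
python3 -m creep '[{"jaw":1,"x":0,"y":0,"z":0,"turn":0},{"jaw":1,"x":0,"y":0,"z":0,"turn":0},{"jaw":1,"x":0,"y":0,"z":0,"turn":0},{"jaw":1,"x":0,"y":0,"z":0,"turn":0},{"jaw":1,"x":0,"y":0,"z":0,"turn":0},{"jaw":1,"x":0,"y":0,"z":0,"turn":0},{"jaw":1,"x":0,"y":0,"z":0,"turn":0},{"jaw":1,"x":0,"y":0,"z":0,"turn":0},{"jaw":1,"x":0,"y":0,"z":0,"turn":0},{"jaw":1,"x":0,"y":0,"z":0,"turn":0},{"jaw":1,"x":0,"y":0,"z":0,"turn":0},{"jaw":1,"x":0,"y":0,"z":0,"turn":0}]' >/dev/null
python3 -c "
from h import *
front('w16.png');snap('scene','s2.png')"
```

```text
clock: 39.5
position: [0.4618, -0.3255, 0.1797]
eef_rot: [-3.139, 0.0, 1.104]
wrist_force: [0.2, 0.3, -0.6]
width: 0.007
finger_force: 0.0
clock: 40.5
position: [0.4624, -0.326, 0.1812]
eef_rot: [3.142, -0.0, 1.104]
wrist_force: [1.0, -0.0, 0.0]
width: 0.008
finger_force: 0.0
bay x -0.0930 y -0.0002  Fx -0.9 Fy -0.1 Fz -0.1
panel 0.03 [-0.0246 -0.0035]
panel 0.06 [-0.0246 -0.0034]
panel 0.09 [-0.0245 -0.0034]
```

View pics/s2.png

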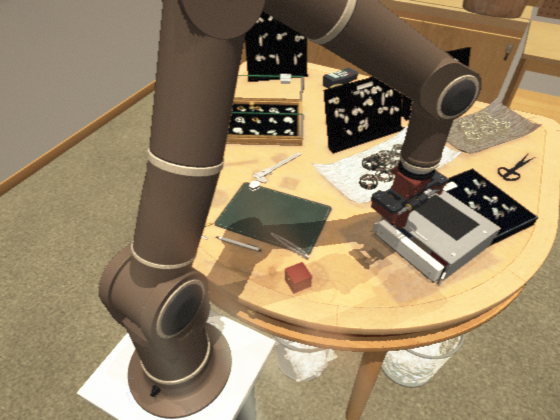

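Final scene: the tray panel is latched 24 mm out of the mouth near (405,250). The mat is empty apart from the tweezers and loupe, and the look-alike is untouched at (298,277). The gripper is clear, so I'm handing in.

```bash
python3 -c "
from workcell import *
print(finish_job())"
```

```text
the job is handed in; nothing more can be done
None
```

The red, blue and brown ring boxes are upright in the tray, and the tray is back in the bay with its panel at the latched position. The dish, loupe, tweezers and look-alike were not touched; I handed the job in at about 42 s, and no verdict came back.

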